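# Choose the colorimeter's lamp by clicks and load the sample

## Task

Get the bench colorimeter ready for the yellow-capped sample. Its lamp selector is a blank knob: turn it gently anticlockwise (seen from above) until it meets its end stop, without forcing it there, then bring it back clockwise by exactly four clicks and leave it resting in that click. Take the yellow-capped tube out of the rack and stand it all the way down in the colorimeter's round tube well, without ramming it, and leave the other tubes, the beaker and the rest of the bench as they are.

Things in the scene. Friction and masses are not known exactly. Their poses are not given: they have to be found in the camera images.
- colorimeter: Bench instrument, fixed: cream and dark grey moulded case 150 mm (its x) by 236 mm (its y), flat top 66 mm up; origin at the centre of its underside, z up. On the top are the black selector knob at (-22, -62) mm and the tube well at (-22, +68) mm; nothing else stands more than 3 mm above it.
- selector: Black, round, fluted lamp selector knob without any mark (grey disc on top), 34 mm across, 24 mm tall. Origin on its axis at its underside, 71 mm above the worktop; z up, its turning axis. Its x axis shows how far it was turned, not where the stop is: the 8-way switch under it sits at an unknown angle (90 degrees of spread). It starts one to four clicks clockwise of the anticlockwise stop.
- selector_grip (a point): Point on the knob's axis at half its height, 83 mm above the worktop; frame as the knob's. The clicks are 30 degrees apart, seven from end to end. Leaving a rest takes up to about 0.15 Nm; past halfway the knob snaps by itself into the next rest. The anticlockwise stop begins 4 degrees past the first rest and gives a little: its torque grows by 5 Nm per rad on top of the click's.
- stop_lug: Lug on the selector's shaft inside the case, out of sight, 24 mm from the axis; it meets a stiff spring leaf of the switch at the anticlockwise end of the travel. Its frame is the knob's frame. The contact between the two bears at most 25 N (0.6 Nm at the knob, 7 degrees into the leaf).
- contact_arm: Moving contact on the selector's shaft inside the case, out of sight; its frame is the knob's frame. It presses with about 1.4 N on the wanted lamp's terminal when the knob rests four clicks clockwise of its anticlockwise stop, and on nothing at the other rests.
- well_rim (a point): Centre of the mouth of the tube well: a round hole 16.6 mm wide in a black collar 42 mm across, the mouth 76 mm above the worktop, with a small chamfer.
- well_floor (a point): Centre of the flat floor of the tube well, 62 mm below the rim and 14 mm above the worktop.
- tube_1: The sample: a glass tube 14.4 mm thick and 100 mm long with a yellow cap (17.6 mm across, the top 14 mm of it), 14 g. Origin at the centre of its flat bottom, z towards the cap. It stands upright in the rack, its bottom 4 mm above the worktop.
- tube_2: Another tube of the same size with a white cap, standing in the rack; to be left alone.
- tube_3: Another tube of the same size with a red cap, standing in the rack; to be left alone.
- tube_rack: Blue rack of three plates, fixed to the worktop, 62 mm (its x) by 190 mm (its y) by 65 mm high, origin at the centre of its underside. The tubes stand in holes of its top and middle plates, in two rows 28 mm apart, at least 55 mm from each other along its length, and stick out 39 mm above its top plate.
- beaker: Glass beaker 52 mm across and 66 mm high, standing left of the colorimeter; to be left alone. Origin at the centre of its underside.

How it is judged:
By the outcome, as a careful person would: the job done as asked, in the order asked, and still so for the second after the job is handed in, with the robot touching nothing.
It also fails if it takes over 72 s, if anything falls off the work surface, if the arm or the gripper's body presses on something with over 40 N, if the wrist force passes 120 N, or if a joint passes its speed limit or range.

## Robot

A 6-joint arm with a two-finger parallel gripper is mounted at the origin on a cart in front of the work surface, level with it; the furniture and walls round the work are solid. World frame = base frame: x ahead of the robot, y to its left, z up, the work surface at z = 0. Lengths are in m, angles in degrees, forces in N, time in s.
With the tool pointing down it reaches from about 0.35 to 0.875 m from the base axis. Payload 4.2 kg.
Tool frame: the origin (TCP) lies midway between the tips of the shut fingers; the grasp point (between the pads) lies 19 mm behind it; z points along the fingers, y is the line along which they close (so a half turn about z gives the same grasp; the last joint's range is limited). The gripper opens to 87 mm and grips with 3 to 60 N. Pads are 19 mm wide; open, the fingers measure 117 mm over their backs; the gripper's body (75 mm by 190 mm) begins 51 mm behind the grasp point.
Start: joints at [14.817, 22.042, 0.453, 0, -68.411, -14.817], TCP at [0.625, 0, 0.223] pointing down, gripper open.
Joint ranges: [-179.83, 179.83], [-69.29, 118.12], [-61.27, 80.66], [-181.25, 117.63], [-171.15, -9.14], [-177.46, 177.46]. Speed limits (degrees/s): [159.86, 159.86, 180, 180, 180, 180].

## Interface

Orientations are given as a 3x3 rotation matrix whose columns are the frame's x, y, z axes.
In Python, from station import r, cams gives the robot as it stands.
- The arm moves only by the tool play_rows, never from a script. Its argument "commands" is text: rows parted by semicolons, each of 6 numbers parted by spaces: the shift along the world's x, y, z normalised to -1 to 1, where 1 is 30 mm, then the turn, a rotation vector about the world's x, y, z normalised to -1 to 1, where 1 is 0.15 rad. A call has 1 to 20 rows; each row shifts and turns the commanded pose from where the row before left it; what a row does not reach is not made up. A row lasts 1/10 s, in which the tool goes at most 50 mm and 8.59 degrees, less where a joint would pass 70% of its speed; a pose out of reach is approached as far as the arm can. A call with a number of a shift or a turn outside -1 to 1 is refused whole. A call with a gripper value outside its range is refused whole. "grip" is the finger opening in mm, from 0 to 87, set as the call begins (left out, the last holds). The fingers move at their own pace and stop on an object; the grip force is fixed at half the most. Time passes only in rows, so rows that do not move let the fingers close. It gives the time, the measured TCP pose, the force, the opening and the grip force at its end, in the units of the state.
- r.sense(): the state, without advancing time (a new reading comes with each control period).
- cams.capture(name): name is "scene" or "side" or "wrist"; returns (picture, depth): 384x512x3 uint8, blue, green, red; 384x512 float32, m along the optical axis (not along the pixel's ray), 0 where there is no reading.
- cams.camera_info(name): a dict with "mtx" (3x3 intrinsics, pixels), "R" (3x3) and "t" (3): a world point X has camera coordinates R X + t. Camera axes: x right, y down, z forward; pixel columns grow to the right and rows downward; lengths in m; the calibration is good to about 2 mm. A picture is of the moment at which its call begins: read the wrist's pose just before it. camera_info takes no time and is no camera call; for the wrist camera it gives the pose at the moment of the call.
- r.finish_job(): hands the job in; it is judged then, once.
The state is a dict: "time_s": time; "joints": joint angles; "joint_velocities": joint speeds; "effort": joint torques, N m; "tcp_pos": TCP position; "ee_rot": TCP orientation; "wrist_force": force on the tool from outside, world axes, zero at the start; "moment": the same for the moment, N m; "gripper_width": opening from 0.0 (shut) to 1.0 (fully open); "gripper_force": force on a finger pad.
Only numpy, scipy, OpenCV 4.12 (cv2) and the standard library are available. Lean on these libraries where they do the work, as an engineer would, in place of code of your own. Each camera call takes 0.05 s, during which the arm holds its last target. There are 200 camera calls.

## Working session

There is one attempt and no reset: what is moved stays moved. The work goes in short steps, Python scripts to look and compute and a tool call to move; the robot and the scene stay as the last step left them, time stands still between calls to the robot, and variables do not carry over. Pictures are saved under pics/ and viewed, at most 10 in all, crops included, and the job is handed in when it is done.

Besides the shell and the picture viewer there is one more tool, called by a JSON object that holds its "name" and its "arguments". play_rows: Moves the arm, as the interface text tells. Scaled input: -1 to 1 covers 30 mm each way for a shift and 0.15 rad each way for a turn. Its arguments: {"type":"object","properties":{"commands":{"type":"string"},"grip":{"type":"number"}},"required":["commands"]}

```bash
ls; mkdir -p pics; python3 - <<'E'
from station import r, cams
import cv2, numpy as np
s=r.sense(); print({k:np.round(v,3) for k,v in s.items()})
for n in ["scene","side"]:
    im,d=cams.capture(n); cv2.imwrite(f"pics/{n}0.png",im); np.savez(f"pics/{n}0.npz",im=im,d=d,**cams.camera_info(n))
a=np.hstack([cv2.imread("pics/scene0.png"),cv2.imread("pics/side0.png")])
cv2.imwrite("pics/s0.png",cv2.resize(cv2.imread("pics/scene0.png"),(800,600)))
E
```

```text
pics
{'time_s': np.float64(0.0), 'joints': array([ 1.4817e+01,  2.2089e+01,  3.8000e-01, -3.0000e-02, -6.8413e+01,
       -1.4814e+01]), 'joint_velocities': array([ 0.034, -0.02 , -0.005, -0.006, -0.008,  0.096]), 'effort': array([ 1.0000e-03, -3.9066e+01,  1.8740e+01,  4.2200e+00,  1.1000e-02,
       -0.0000e+00]), 'tcp_pos': array([0.624, 0.   , 0.221]), 'ee_rot': array([[-0.   , -1.   , -0.002],
       [-1.   ,  0.   , -0.   ],
       [ 0.   ,  0.002, -1.   ]]), 'wrist_force': array([-0.582, -0.83 , -0.482]), 'moment': array([-0.018, -0.007, -0.065]), 'gripper_force': np.float64(0.0), 'gripper_width': np.float64(1.001)}
```

View pics/s0.png

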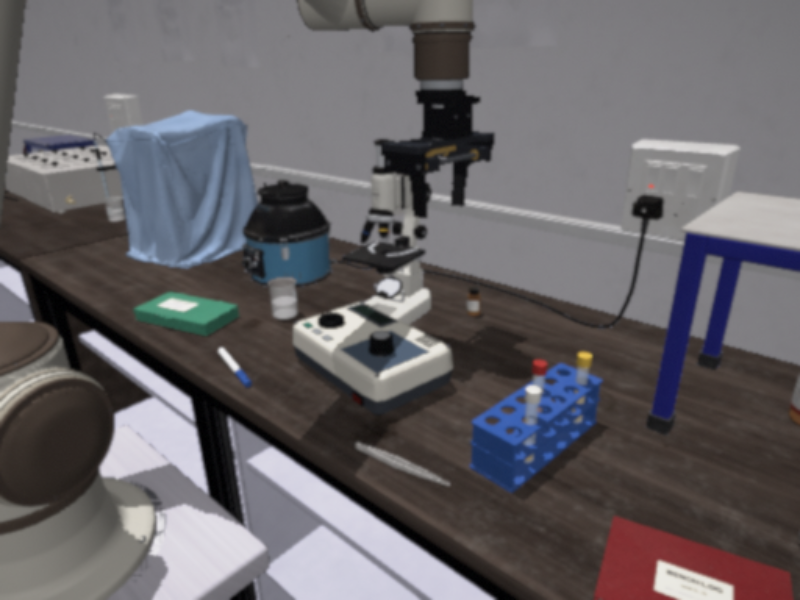

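View pics/side0.png

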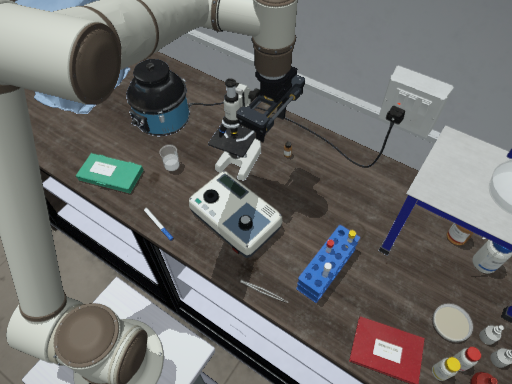

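The side view shows the knob at about (246,222), the well collar at (211,195), the yellow cap at (352,233) and the rack at (330,262). In the enlarged scene view the knob is at (381,340), the well at (331,320) and the yellow cap at (585,358).

```bash
cat > h.py <<'E'
import numpy as np, cv2
def ray(c,uv,z):
    R,t,K=c["R"],c["t"],c["mtx"]; o=-R.T@t; v=R.T@np.linalg.solve(K,[uv[0],uv[1],1.]); return o+v*(z-o[2])/v[2]
def cloud(c,d):
    h,w=d.shape; u,v=np.meshgrid(np.arange(w),np.arange(h)); K=c["mtx"]
    P=np.stack([(u-K[0,2])/K[0,0]*d,(v-K[1,2])/K[1,1]*d,d],-1)
    return (P-c["t"].reshape(3))@c["R"]
E
python3 - <<'E'
from h import *
np.set_printoptions(precision=4,suppress=True)
S={n:np.load(f"pics/{n}0.npz") for n in("scene","side")}
for n,pts in {"side":dict(knob=(246,218,.095),well=(211,196,.076),ycap=(352,233,.104),red=(330,243,.104),white=(328,266,.104)),
 "scene":dict(knob=(244,214,.095),well=(212,205,.076),ycap=(374,226,.104),red=(345.5,233,.104),white=(341.5,250,.104))}.items():
    c=S[n]; P=cloud(c,c["d"]) 
    for k,(u,v,z) in pts.items(): print(n,k,ray(c,(u,v),z),P[int(v),int(u)])
# yellow blob, blue rack, case top cloud
for n in S:
    c=S[n];P=cloud(c,c["d"]);hsv=cv2.cvtColor(c["im"],cv2.COLOR_BGR2HSV);ok=c["d"]>0
    reg=ok&(P[...,0]>.3)&(P[...,0]<.9)&(abs(P[...,1])<.5)
    m=reg&(P[...,2]>.061)&(P[...,2]<.071)&(hsv[...,1]<90)&(hsv[...,2]>120)&(P[...,1]>-.16)&(P[...,1]<.2)
    print(n,"cream",m.sum(),cv2.minAreaRect(P[m][:,:2].astype(np.float32)))
    m=reg&(P[...,2]>.055)&(P[...,2]<.075)&(hsv[...,0]>100)&(hsv[...,0]<125)&(hsv[...,1]>150)&(P[...,1]<-.05)&(P[...,1]>-.4)
    print(n,"rack",m.sum(),cv2.minAreaRect(P[m][:,:2].astype(np.float32)))
    m=reg&(P[...,2]>.08)&(P[...,2]<.115)&(hsv[...,0]>20)&(hsv[...,0]<33)&(hsv[...,1]>120)
    print(n,"yellow",m.sum(),np.median(P[m],0))
E
```

```text
side knob [ 0.4308 -0.0538  0.095 ] [ 0.4301 -0.0543  0.0962]
side well [0.4444 0.0707 0.076 ] [0.4538 0.0801 0.0569]
side ycap [ 0.5356 -0.2968  0.104 ] [-0.0143 -0.3882  1.005 ]
side red [ 0.4813 -0.2653  0.104 ] [ 0.4799 -0.2656  0.1065]
side white [ 0.4254 -0.29    0.104 ] [ 0.4248 -0.2901  0.1052]
scene knob [ 0.4274 -0.0561  0.095 ] [ 0.4285 -0.0551  0.0943]
scene well [0.4395 0.0619 0.076 ] [0.4396 0.062  0.0759]
scene ycap [ 0.5405 -0.2964  0.104 ] [ 0.541  -0.2962  0.1037]
scene red [ 0.4806 -0.2683  0.104 ] [ 0.4798 -0.2676  0.1041]
scene white [ 0.4236 -0.2921  0.104 ] [ 0.4227 -0.2916  0.1042]
scene cream 1621 ((0.5008078813552856, 0.04768556356430054), (0.3770864009857178, 0.22453659772872925), 47.33842086791992)
scene rack 1397 ((0.5887551307678223, -0.32804709672927856), (0.11383744329214096, 0.45316946506500244), 67.77842712402344)
scene yellow 77 [ 0.5332 -0.2999  0.1004]
side cream 2395 ((0.45543548464775085, 0.002987772226333618), (0.2267860472202301, 0.1405664086341858), 81.1610107421875)
side rack 1205 ((0.49491193890571594, -0.2898600697517395), (0.11199867725372314, 0.2551575005054474), 67.78656768798828)
side yellow 46 [ 0.5325 -0.2971  0.1039]
```

```bash
python3 - <<'E'
from h import *
np.set_printoptions(precision=3,suppress=True)
for n in("scene","side"):
    c=np.load(f"pics/{n}0.npz");P=cloud(c,c["d"])[c["d"]>0]
    P=P[(P[:,2]>.115)&(P[:,2]<.35)&(P[:,0]>.3)&(P[:,0]<.85)&(abs(P[:,1])<.45)]
    # occupancy in 4cm cells, max z
    g={}
    for p in P: 
        k=(int(p[0]/.04)*4,int(np.floor(p[1]/.04))*4); g.setdefault(k,[]).append(p[2])
    print(n,{k:(round(min(v),2),round(max(v),2)) for k,v in sorted(g.items()) if len(v)>3})
E
```

```text
scene {(52, -4): (np.float64(0.29), np.float64(0.33)), (52, 0): (np.float64(0.29), np.float64(0.33)), (52, 12): (np.float64(0.12), np.float64(0.13)), (52, 40): (np.float64(0.12), np.float64(0.12)), (56, -48): (np.float64(0.24), np.float64(0.27)), (56, -44): (np.float64(0.24), np.float64(0.27)), (56, -40): (np.float64(0.12), np.float64(0.27)), (56, -4): (np.float64(0.22), np.float64(0.33)), (56, 0): (np.float64(0.22), np.float64(0.33)), (56, 4): (np.float64(0.12), np.float64(0.13)), (56, 8): (np.float64(0.12), np.float64(0.27)), (56, 12): (np.float64(0.12), np.float64(0.26)), (56, 16): (np.float64(0.13), np.float64(0.13)), (56, 36): (np.float64(0.12), np.float64(0.16)), (56, 40): (np.float64(0.12), np.float64(0.2)), (56, 44): (np.float64(0.12), np.float64(0.19)), (60, -48): (np.float64(0.26), np.float64(0.27)), (60, -44): (np.float64(0.26), np.float64(0.27)), (60, -40): (np.float64(0.12), np.float64(0.27)), (60, -4): (np.float64(0.3), np.float64(0.35)), (60, 0): (np.float64(0.33), np.float64(0.35)), (60, 4): (np.float64(0.12), np.float64(0.13)), (60, 8): (np.float64(0.12), np.float64(
[... 4600 characters left out ...]
p.float64(0.27)), (72, -40): (np.float64(0.26), np.float64(0.27)), (72, 36): (np.float64(0.12), np.float64(0.12)), (72, 40): (np.float64(0.12), np.float64(0.14)), (76, -48): (np.float64(0.26), np.float64(0.27)), (76, -44): (np.float64(0.26), np.float64(0.27)), (76, -40): (np.float64(0.26), np.float64(0.27)), (80, -48): (np.float64(0.26), np.float64(0.27)), (80, -44): (np.float64(0.26), np.float64(0.27)), (80, -40): (np.float64(0.26), np.float64(0.27)), (80, -28): (np.float64(0.12), np.float64(0.24)), (80, -24): (np.float64(0.2), np.float64(0.24)), (84, -32): (np.float64(0.25), np.float64(0.29)), (84, -28): (np.float64(0.21), np.float64(0.29)), (84, -24): (np.float64(0.22), np.float64(0.28))}
```

{"name": "play_rows", "arguments": {"commands": "-0.95 -0.28 0 0 0 0;-0.95 -0.28 0 0 0 0;-0.95 -0.28 0 0 0 0;-0.95 -0.28 0 0 0 0;-0.95 -0.28 0 0 0 0;-0.95 -0.28 0 0 0 0;-0.7 -0.15 0 0 0 0;0 0 0 0 0 0;0 0 0 0 0 0"}}

```text
time_s: 1.0
tcp_pos: [0.4331, -0.0549, 0.2228]
ee_rot: [[0.0, -1.0, 0.001], [-1.0, -0.0, 0.0], [-0.0, -0.001, -1.0]]
wrist_force: [0.1, -0.5, -0.5]
gripper_width: 1.001
gripper_force: 0.0
```

```bash
python3 - <<'E'
from station import r, cams
import cv2, numpy as np
np.set_printoptions(precision=3,suppress=True)
s=r.sense();print(s["tcp_pos"],s["joints"],s["moment"])
c=cams.camera_info("wrist")
print(-c["R"].T@c["t"],c["R"])
im,d=cams.capture("wrist");cv2.imwrite("pics/w1.png",im); np.savez("pics/w1.npz",im=im,d=d,**c)
E
```

```text
[ 0.433 -0.055  0.223] [ 14.255   3.26  -24.332   0.007 -62.356 -14.252] [-0.03  -0.06   0.022]
[ 0.433 -0.129  0.385] [[-1.    -0.    -0.001]
 [-0.     0.963  0.269]
 [ 0.001  0.269 -0.963]]
```

View pics/w1.png

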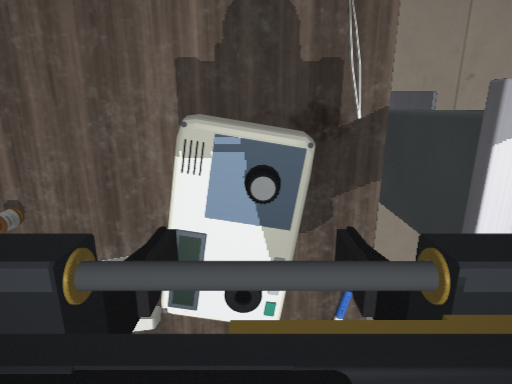

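The wrist view shows the knob's grey disc at (263,188) and the well hole at (243,297), partly hidden by the gripper bar. I'll fit both to get their positions.

```bash
python3 - <<'E'
from h import *
np.set_printoptions(precision=4,suppress=True)
c=np.load("pics/w1.npz");P=cloud(c,c["d"]);im=c["im"];g=cv2.cvtColor(im,cv2.COLOR_BGR2GRAY)
m=(P[...,2]>.088)&(P[...,2]<.103)&(c["d"]>0)&(np.hypot(P[...,0]-.43,P[...,1]+.055)<.03)
print("knob top cloud",m.sum(),P[m].mean(0),cv2.minEnclosingCircle(P[m][:,:2].astype(np.float32)))
q=g[170:205,245:282]; b=(q>110).astype(np.uint8); n,l,s,ce=cv2.connectedComponentsWithStats(b)
i=1+s[1:,4].argmax(); print(s[i],ce[i]+[245,170],ray(c,ce[i]+[245,170],.095))
for z in (.076,): print("well",ray(c,(243,297),z))
m=(abs(P[...,2]-.066)<.004)&(c["d"]>0)&(abs(P[...,1])<.16)
rc=cv2.minAreaRect(P[m][:,:2].astype(np.float32));print(rc,np.percentile(P[m][:,2],50))
t=np.array([ray(c,p,.066) for p in((184,118),(313,133))]);v=t[1]-t[0];print(t,np.degrees(np.arctan2(v[1],v[0])),np.linalg.norm(v))
E
```

```text
knob top cloud 912 [ 0.4263 -0.0569  0.0952] ((0.42632466554641724, -0.05569284409284592), 0.01655898615717888)
[  6   7  24  23 443] [262.5621 188.0451] [ 0.4268 -0.0553  0.095 ]
well [0.4473 0.0732 0.076 ]
((0.457803338766098, 0.0017736852169036865), (0.22514118254184723, 0.1387881338596344), 80.81022644042969) 0.06686520029741409
[[ 0.5029 -0.1181  0.066 ]
 [ 0.377  -0.1037  0.066 ]] 173.51190941794707 0.1266912825236214
```

{"name": "play_rows", "arguments": {"commands": "-0.21 -0.02 -0.5 0 0 0;0 0 -0.9 0 0 0;0 0 -0.9 0 0 0;0 0 -0.9 0 0 0;0 0 -0.9 0 0 0;0 0 -0.5 0 0 0;0 0 -0.25 0 0 0;0 0 0 0 0 0;0 0 0 0 0 0", "grip": 56}}

```text
time_s: 1.95
tcp_pos: [0.4277, -0.0553, 0.0774]
ee_rot: [[0.0, -1.0, 0.001], [-1.0, -0.0, -0.0], [0.0, -0.001, -1.0]]
wrist_force: [-0.1, -0.1, 0.3]
gripper_width: 0.648
gripper_force: 0.0
```

{"name": "play_rows", "arguments": {"commands": "0 0 0 0 0 0;0 0 0 0 0 0;0 0 0 0 0 0;0 0 0 0 0 0;0 0 0 0 0 0;0 0 0 0 0 0", "grip": 37}}

```text
time_s: 2.55
tcp_pos: [0.4267, -0.0555, 0.0771]
ee_rot: [[0.0, -1.0, 0.0], [-1.0, -0.0, 0.0], [-0.0, -0.0, -1.0]]
wrist_force: [-0.5, 0.9, -0.3]
gripper_width: 0.426
gripper_force: 0.0
```

{"name": "play_rows", "arguments": {"commands": "0 0 0 0 0 0;0 0 0 0 0 0;0 0 0 0 0 0;0 0 0 0 0 0;0 0 0 0 0 0", "grip": 28}}

```text
time_s: 3.05
tcp_pos: [0.427, -0.0555, 0.0771]
ee_rot: [[0.0, -1.0, 0.001], [-1.0, -0.0, 0.0], [-0.0, -0.001, -1.0]]
wrist_force: [0.5, -0.1, -0.6]
gripper_width: 0.383
gripper_force: 30.0
```

```bash
cat > s.py <<'E'
from station import r
import numpy as np
np.set_printoptions(precision=4,suppress=True)
s=r.sense();R=s["ee_rot"]
print(s["time_s"],s["tcp_pos"],"yaw",round(np.degrees(np.arctan2(R[1,1],R[0,1]))%360,2),"F",s["wrist_force"],"M",s["moment"],"j6",s["joints"][5],s["gripper_width"]*87,s["gripper_force"],"tilt",R[:2,2])
E
python3 s.py
```

```text
3.05 [ 0.427  -0.0555  0.0771] yaw 180.0 F [ 0.4925 -0.0879 -0.6496] M [-0.1619 -0.393  -0.0668] j6 -14.394889734083646 33.340323240999375 29.99582827091217 tilt [0.0005 0.    ]
```

{"name": "play_rows", "arguments": {"commands": "0 0 0 0 0 0.233;0 0 0 0 0 0.233;0 0 0 0 0 0;0 0 0 0 0 0"}}

```text
time_s: 3.45
tcp_pos: [0.427, -0.0555, 0.0771]
ee_rot: [[0.069, -0.998, 0.001], [-0.998, -0.069, 0.0], [-0.0, -0.001, -1.0]]
wrist_force: [2.2, -1.0, -1.9]
gripper_width: 0.382
gripper_force: 30.0
```

```bash
python3 s.py
```

```text
3.45 [ 0.427  -0.0555  0.0771] yaw 183.93 F [ 2.1743 -1.0077 -1.9246] M [-0.3394 -0.6056 -0.2479] j6 -10.450635120367066 33.23391148577247 30.00645339488983 tilt [0.0007 0.0002]
```

{"name": "play_rows", "arguments": {"commands": "0 0 0 0 0 0.233;0 0 0 0 0 0;0 0 0 0 0 0"}}

```text
time_s: 3.75
tcp_pos: [0.427, -0.0555, 0.0771]
ee_rot: [[0.104, -0.995, 0.001], [-0.995, -0.104, -0.0], [0.0, -0.001, -1.0]]
wrist_force: [1.9, -0.3, -1.0]
gripper_width: 0.379
gripper_force: 30.0
```

```bash
python3 s.py
```

```text
3.75 [ 0.427  -0.0555  0.0771] yaw 185.98 F [ 1.9092 -0.3421 -0.9672] M [-0.3527 -0.6971 -0.0366] j6 -8.42983455567265 32.95037240375191 29.99814122915268 tilt [ 0.0006 -0.0001]
```

```bash
sed -i 's/"j6",/"j6",s["effort"][5],/' s.py; cat >> s.py <<'E'
from station import cams
L=[]
for i in range(4):
    cams.capture("wrist"); q=r.sense(); L.append([q["moment"][2],q["effort"][5]])
print(np.array(L).T, np.mean(L,0), q["gripper_width"]*87)
E
python3 s.py
```

```text
3.75 [ 0.427  -0.0555  0.0771] yaw 185.98 F [ 1.9092 -0.3421 -0.9672] M [-0.3527 -0.6971 -0.0366] j6 0.08670446695759892 -8.42983455567265 32.95037240375191 29.99814122915268 tilt [ 0.0006 -0.0001]
[[-0.0567 -0.042  -0.1193 -0.0856]
 [ 0.084   0.0848  0.0875  0.0897]] [-0.0759  0.0865] 33.09552767140128
```

{"name": "play_rows", "arguments": {"commands": "0 0 0 0 0 0.233;0 0 0 0 0 0;0 0 0 0 0 0"}}

```text
time_s: 4.25
tcp_pos: [0.427, -0.0554, 0.0771]
ee_rot: [[0.139, -0.99, 0.001], [-0.99, -0.139, -0.0], [0.0, -0.001, -1.0]]
wrist_force: [4.0, -1.6, -2.4]
gripper_width: 0.381
gripper_force: 30.0
```

```bash
python3 s.py
```

```text
4.25 [ 0.427  -0.0554  0.0771] yaw 187.99 F [ 4.0385 -1.5722 -2.3717] M [-0.4395 -0.9541 -0.0204] j6 0.04912646021693945 -6.420664824789822 33.12720628842922 29.995804131031036 tilt [ 0.0007 -0.    ]
[[-0.0124 -0.0742 -0.1087 -0.0779]
 [ 0.0443  0.0463  0.049   0.0508]] [-0.0683  0.0476] 33.24199990856533
```

{"name": "play_rows", "arguments": {"commands": "0 0 0 0 0 0.233;0 0 0 0 0 0.233;0 0 0 0 0 0;0 0 0 0 0 0"}}

```text
time_s: 4.85
tcp_pos: [0.427, -0.0554, 0.0771]
ee_rot: [[0.208, -0.978, 0.001], [-0.978, -0.208, -0.0], [0.0, -0.001, -1.0]]
wrist_force: [4.9, -1.9, -2.8]
gripper_width: 0.38
gripper_force: 30.0
```

```bash
python3 s.py
```

```text
4.85 [ 0.427  -0.0554  0.0771] yaw 192.0 F [ 4.9491 -1.9317 -2.8481] M [-0.5425 -1.1428  0.0509] j6 -0.0509011116810143 -2.4116592588890837 33.089584867472766 29.992650747299194 tilt [ 0.0006 -0.    ]
[[-0.0114  0.0337  0.024   0.0547]
 [-0.0459 -0.0464 -0.0463 -0.0456]] [ 0.0253 -0.0461] 33.22063948905744
```

{"name": "play_rows", "arguments": {"commands": "0 0 0 0 0 0.233;0 0 0 0 0 0.233;0 0 0 0 0 0.233;0 0 0 0 0 0;0 0 0 0 0 0"}}

```text
time_s: 5.55
tcp_pos: [0.4271, -0.0554, 0.0771]
ee_rot: [[0.309, -0.951, 0.001], [-0.951, -0.309, 0.0], [0.0, -0.001, -1.0]]
wrist_force: [4.5, -2.4, -2.9]
gripper_width: 0.381
gripper_force: 30.0
```

```bash
python3 s.py
```

```text
5.55 [ 0.4271 -0.0554  0.0771] yaw 198.02 F [ 4.5344 -2.377  -2.9433] M [-0.5149 -1.3445  0.0272] j6 -0.027868925244547427 3.615019444198838 33.149478504014056 29.992552399635315 tilt [0.0009 0.0001]
[[ 0.0408  0.0722 -0.0143  0.0445]
 [-0.0304 -0.0302 -0.03   -0.0299]] [ 0.0358 -0.0301] 33.49057078220659
```

{"name": "play_rows", "arguments": {"commands": "0 0 0 0 0 0.233;0 0 0 0 0 0.233;0 0 0 0 0 0.233;0 0 0 0 0 0;0 0 0 0 0 0"}}

```text
time_s: 6.25
tcp_pos: [0.4271, -0.0554, 0.0771]
ee_rot: [[0.408, -0.913, 0.001], [-0.913, -0.408, 0.0], [0.0, -0.001, -1.0]]
wrist_force: [6.0, -1.6, -3.5]
gripper_width: 0.385
gripper_force: 30.0
```

```bash
python3 s.py
```

```text
6.25 [ 0.4271 -0.0554  0.0771] yaw 204.05 F [ 5.9808 -1.6182 -3.46  ] M [-0.5268 -1.3365  0.0796] j6 -0.1228746073320508 9.638990334490689 33.4592894599358 29.99212235212326 tilt [0.0009 0.    ]
[[ 0.1025  0.0944  0.1105  0.0868]
 [-0.1239 -0.1233 -0.123  -0.1228]] [ 0.0985 -0.1233] 33.30192222617316
```

{"name": "play_rows", "arguments": {"commands": "0 0 0 0 0 0.233;0 0 0 0 0 0.233;0 0 0 0 0 0;0 0 0 0 0 0"}}

```text
time_s: 6.85
tcp_pos: [0.4272, -0.0554, 0.0771]
ee_rot: [[0.47, -0.883, 0.001], [-0.883, -0.47, 0.0], [0.0, -0.001, -1.0]]
wrist_force: [4.3, -1.7, -2.9]
gripper_width: 0.382
gripper_force: 30.0
```

```bash
python3 s.py
```

```text
6.85 [ 0.4272 -0.0554  0.0771] yaw 208.04 F [ 4.2648 -1.7036 -2.8801] M [-0.5509 -1.4098  0.0802] j6 -0.06759427953511477 13.633677875929699 33.237930972482474 29.991625249385834 tilt [0.001  0.0001]
[[ 0.0566  0.069  -0.0121  0.0411]
 [-0.0706 -0.0709 -0.0708 -0.0708]] [ 0.0387 -0.0708] 33.110813633272286
```

{"name": "play_rows", "arguments": {"commands": "0 0 0 0 0 0.233;0 0 0 0 0 0.233;0 0 0 0 0 0;0 0 0 0 0 0"}}

```text
time_s: 7.45
tcp_pos: [0.4273, -0.0553, 0.0771]
ee_rot: [[0.53, -0.848, 0.001], [-0.848, -0.53, 0.0], [0.0, -0.001, -1.0]]
wrist_force: [5.1, -1.4, -3.9]
gripper_width: 0.383
gripper_force: 30.0
```

```bash
python3 s.py
```

```text
7.45 [ 0.4273 -0.0553  0.0771] yaw 211.98 F [ 5.1048 -1.3884 -3.9163] M [-0.5455 -1.5207 -0.1721] j6 0.1359580596908927 17.600970139825538 33.356452642775416 29.995457231998444 tilt [0.0014 0.0004]
[[-0.1426 -0.1676 -0.1334 -0.1008]
 [ 0.133   0.1326  0.1325  0.1325]] [-0.1361  0.1327] 33.148828281583704
```

{"name": "play_rows", "arguments": {"commands": "0 0 0 0 0 0.233;0 0 0 0 0 0.116;0 0 0 0 0 0;0 0 0 0 0 0"}}

```text
time_s: 8.05
tcp_pos: [0.4273, -0.0553, 0.0771]
ee_rot: [[0.574, -0.819, 0.001], [-0.819, -0.574, 0.0], [0.001, -0.001, -1.0]]
wrist_force: [5.0, -1.1, -4.2]
gripper_width: 0.382
gripper_force: 30.0
```

```bash
python3 s.py
```

```text
8.05 [ 0.4273 -0.0553  0.0771] yaw 215.02 F [ 5.0491 -1.0699 -4.2469] M [-0.5311 -1.4498 -0.0132] j6 0.01899447524920106 20.62441010101963 33.25127003170745 29.991599321365356 tilt [0.0013 0.0003]
[[ 0.0056 -0.0368 -0.0094  0.1009]
 [ 0.0198  0.0204  0.0207  0.0208]] [0.0151 0.0204] 33.36389729990789
```

```bash
python3 - <<'E'
from station import r, cams
import cv2
im,d=cams.capture("wrist");cv2.imwrite("pics/w2full.png",im)
cv2.imwrite("pics/w2.png",cv2.resize(im[180:330,160:360],(800,600),interpolation=cv2.INTER_CUBIC))
print(cams.camera_info("wrist")["mtx"])
E
```

```text
[[320.14578506   0.         256.00188156]
 [  0.         320.14578506 195.56619292]
 [  0.           0.           1.        ]]
```

View pics/w2.png

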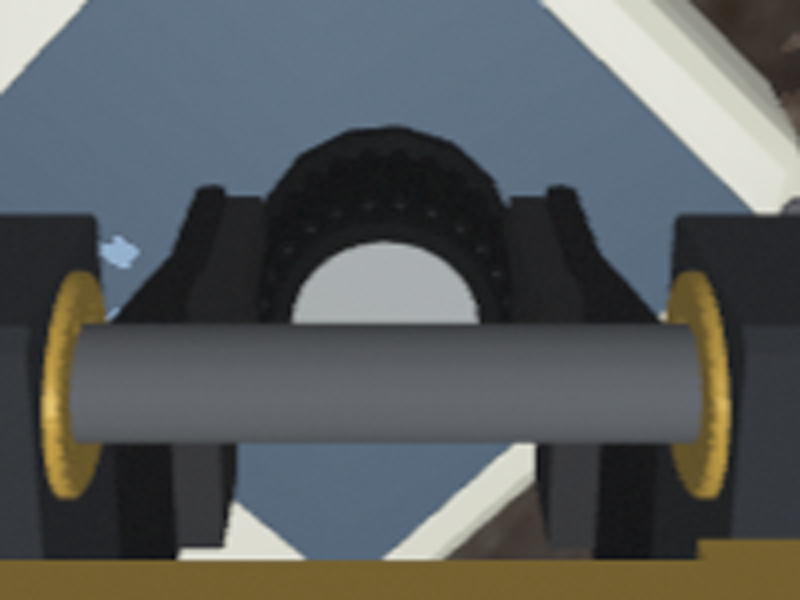

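The knob sits centred between the pads, with its fluting specks visible along (280-500,205-245) in the crop. I'll use those as a slip gauge: the intensity profile round the knob edge, in the gripper frame.

```bash
cat >> s.py <<'E'
import cv2
c=cams.camera_info("wrist"); im,_=cams.capture("wrist"); cv2.imwrite(f"pics/k{s['time_s']:.2f}.png",im)
g=cv2.cvtColor(im,cv2.COLOR_BGR2GRAY).astype(np.float32)
yaw=np.arctan2(R[1,1],R[0,1])+np.pi/2   # direction of the camera side
A=np.radians(np.arange(-50,50,.5)); best=None; prof=[]
for rad,z in ((.0155,.095),(.0162,.094),(.0168,.092)):
    X=np.stack([.4268+rad*np.cos(yaw+A),-.0556+rad*np.sin(yaw+A),0*A+z])
    p=c["mtx"]@(c["R"]@X+c["t"].reshape(3,1)); p=(p[:2]/p[2]).astype(np.float32)
    q=cv2.remap(g,p[0][None],p[1][None],cv2.INTER_CUBIC)[0]; q=q-cv2.GaussianBlur(q[None],(1,81),0)[0] if 0 else q-np.convolve(q,np.ones(41)/41,'same')
    q=q[20:-20]; F=np.abs(np.fft.rfft(q*np.hanning(len(q)),1600)); k=30+F[30:160].argmax()
    ph=np.angle(np.fft.rfft(q*np.hanning(len(q)),1600)[k]); print("flute r",rad,"period deg",round(800/k,2),"phase",round(np.degrees(ph)),"amp",round(float(F[k]),1),p[:,100].round(1))
E
sed -i 's/range(4)/range(2)/' s.py; python3 s.py
```

```text
8.3 [ 0.4273 -0.0553  0.0772] yaw 215.02 F [ 4.9859 -2.0483 -3.5919] M [-0.5525 -1.4334  0.0199] j6 0.02094939525704831 20.618021602888142 32.83256654368412 29.991627037525177 tilt [0.0013 0.0003]
[[-0.0342 -0.0136]
 [ 0.021   0.021 ]] [-0.0239  0.021 ] 33.10165593722008
flute r 0.0155 period deg 14.29 phase -118 amp 289.7 [255.8 231.3]
flute r 0.0162 period deg 15.09 phase -47 amp 103.1 [255.8 229.2]
flute r 0.0168 period deg 7.02 phase 87 amp 37.5 [255.8 226.6]
```

```bash
sed -i 's/k=30+F\[30:160\].argmax()/k=53/; s/((.0155,.095),(.0162,.094),(.0168,.092))/((.0150,.095),(.0155,.095),(.0160,.095))/' s.py
python3 s.py | tail -3
```

```text
flute r 0.015 period deg 15.09 phase -61 amp 37.2 [255.8 232.3]
flute r 0.0155 period deg 15.09 phase -69 amp 252.5 [255.8 231.3]
flute r 0.016 period deg 15.09 phase -67 amp 258.0 [255.8 230.4]
```

{"name": "play_rows", "arguments": {"commands": "0 0 0 0 0 0.233;0 0 0 0 0 0.116;0 0 0 0 0 0;0 0 0 0 0 0"}}

```text
time_s: 9.0
tcp_pos: [0.4273, -0.0553, 0.0771]
ee_rot: [[0.615, -0.788, 0.002], [-0.788, -0.615, 0.0], [0.001, -0.002, -1.0]]
wrist_force: [4.0, -2.0, -4.2]
gripper_width: 0.38
gripper_force: 30.0
```

```bash
python3 s.py
```

```text
9.0 [ 0.4273 -0.0553  0.0771] yaw 217.98 F [ 3.9562 -1.9717 -4.2173] M [-0.5496 -1.5211 -0.1304] j6 0.15053956769406796 23.595974803474135 33.027878038280264 29.99518096446991 tilt [0.0015 0.0005]
[[-0.185  -0.1819]
 [ 0.1496  0.1497]] [-0.1834  0.1497] 32.80568067498607
flute r 0.015 period deg 15.09 phase -33 amp 23.8 [255.8 232.3]
flute r 0.0155 period deg 15.09 phase -71 amp 190.4 [255.8 231.4]
flute r 0.016 period deg 15.09 phase -65 amp 236.4 [255.8 230.4]
```

{"name": "play_rows", "arguments": {"commands": "0 0 0 0 0 0.233;0 0 0 0 0 0.116;0 0 0 0 0 0;0 0 0 0 0 0"}}

```text
time_s: 9.55
tcp_pos: [0.4273, -0.0553, 0.0771]
ee_rot: [[0.657, -0.754, 0.001], [-0.754, -0.657, 0.0], [0.001, -0.001, -1.0]]
wrist_force: [5.8, -0.6, -4.1]
gripper_width: 0.379
gripper_force: 30.0
```

```bash
python3 s.py
```

```text
9.55 [ 0.4273 -0.0553  0.0771] yaw 221.05 F [ 5.8063 -0.5948 -4.1256] M [-0.5795 -1.4276  0.0771] j6 -0.04912343225441873 26.635777463448715 32.98877838510476 29.99202311038971 tilt [0.0013 0.0002]
[[ 0.0469  0.0782]
 [-0.0486 -0.0481]] [ 0.0626 -0.0483] 33.49950232393563
flute r 0.015 period deg 15.09 phase -57 amp 30.8 [255.8 232.3]
flute r 0.0155 period deg 15.09 phase -75 amp 245.3 [255.8 231.3]
flute r 0.016 period deg 15.09 phase -62 amp 239.5 [255.8 230.4]
```

No slip: the flute phase is constant. The first rest is cleared and there is no stop at the second. Next I go on to the rest near 60 degrees and probe past it.

{"name": "play_rows", "arguments": {"commands": "0 0 0 0 0 0.35;0 0 0 0 0 0.35;0 0 0 0 0 0.35;0 0 0 0 0 0.35;0 0 0 0 0 0.35;0 0 0 0 0 0.35;0 0 0 0 0 0.116;0 0 0 0 0 0;0 0 0 0 0 0"}}

```text
time_s: 10.6
tcp_pos: [0.4274, -0.0552, 0.0771]
ee_rot: [[0.867, -0.499, 0.002], [-0.499, -0.867, 0.0], [0.001, -0.001, -1.0]]
wrist_force: [6.5, -0.9, -3.8]
gripper_width: 0.379
gripper_force: 30.0
```

```bash
python3 s.py
```

```text
10.6 [ 0.4274 -0.0552  0.0771] yaw 240.08 F [ 6.4516 -0.9373 -3.7771] M [-0.3941 -1.475   0.0525] j6 -0.02190260449424386 45.6735401862191 32.97482889813647 29.992956519126892 tilt [0.0016 0.0004]
[[-0.0168  0.0161]
 [-0.0234 -0.0234]] [-0.0004 -0.0234] 33.20992080671324
flute r 0.015 period deg 15.09 phase -84 amp 26.7 [255.9 232.3]
flute r 0.0155 period deg 15.09 phase -84 amp 193.3 [255.9 231.3]
flute r 0.016 period deg 15.09 phase -79 amp 185.5 [255.9 230.4]
```

{"name": "play_rows", "arguments": {"commands": "0 0 0 0 0 0.233;0 0 0 0 0 0.116;0 0 0 0 0 0;0 0 0 0 0 0"}}

```text
time_s: 11.15
tcp_pos: [0.4275, -0.0551, 0.0771]
ee_rot: [[0.891, -0.454, 0.002], [-0.454, -0.891, 0.001], [0.001, -0.002, -1.0]]
wrist_force: [5.8, -0.4, -3.6]
gripper_width: 0.382
gripper_force: 30.0
```

```bash
python3 s.py
```

```text
11.15 [ 0.4275 -0.0551  0.0771] yaw 243.01 F [ 5.7884 -0.4322 -3.5889] M [-0.299  -1.4946 -0.1449] j6 0.18265436869114637 48.632216322177925 33.241186638362514 29.99309152364731 tilt [0.0019 0.0008]
[[-0.1814 -0.175 ]
 [ 0.1812  0.1811]] [-0.1782  0.1812] 33.24944782500814
flute r 0.015 period deg 15.09 phase -63 amp 21.4 [256.  232.3]
flute r 0.0155 period deg 15.09 phase -60 amp 193.6 [256.  231.3]
flute r 0.016 period deg 15.09 phase -69 amp 174.1 [256.  230.4]
```

{"name": "play_rows", "arguments": {"commands": "0 0 0 0 0 0.116;0 0 0 0 0 0.116;0 0 0 0 0 0;0 0 0 0 0 0"}}

```text
time_s: 11.7
tcp_pos: [0.4275, -0.0551, 0.0772]
ee_rot: [[0.907, -0.422, 0.002], [-0.422, -0.907, 0.001], [0.001, -0.001, -1.0]]
wrist_force: [5.3, -0.2, -4.8]
gripper_width: 0.381
gripper_force: 30.0
```

```bash
python3 s.py
```

```text
11.7 [ 0.4275 -0.0551  0.0772] yaw 245.05 F [ 5.3195 -0.156  -4.8481] M [-0.3362 -1.4763 -0.0296] j6 0.06053793942555785 50.65045638529429 33.149713611712045 29.992339611053467 tilt [0.0018 0.0006]
[[-0.0409 -0.0988]
 [ 0.0591  0.059 ]] [-0.0698  0.059 ] 33.18596099852513
flute r 0.015 period deg 15.09 phase -96 amp 31.3 [256.  232.3]
flute r 0.0155 period deg 15.09 phase -72 amp 170.1 [256.  231.4]
flute r 0.016 period deg 15.09 phase -71 amp 169.7 [256.  230.4]
```

{"name": "play_rows", "arguments": {"commands": "0 0 0 0 0 0.116;0 0 0 0 0 0.116;0 0 0 0 0 0;0 0 0 0 0 0"}}

```text
time_s: 12.25
tcp_pos: [0.4275, -0.0551, 0.0772]
ee_rot: [[0.921, -0.391, 0.002], [-0.391, -0.921, 0.001], [0.001, -0.001, -1.0]]
wrist_force: [6.2, -0.4, -4.0]
gripper_width: 0.378
gripper_force: 30.0
```

```bash
python3 s.py
```

```text
12.25 [ 0.4275 -0.0551  0.0772] yaw 247.0 F [ 6.2292 -0.4438 -3.9763] M [-0.2875 -1.5242 -0.2201] j6 0.2012469107285142 52.6181526467696 32.91117047043866 29.991429448127747 tilt [0.0019 0.0008]
[[-0.2056 -0.1906]
 [ 0.2     0.2   ]] [-0.1981  0.2   ] 33.22895597343427
flute r 0.015 period deg 15.09 phase -78 amp 10.5 [256.  232.3]
flute r 0.0155 period deg 15.09 phase -79 amp 204.2 [256.  231.3]
flute r 0.016 period deg 15.09 phase -75 amp 220.2 [256.  230.4]
```

{"name": "play_rows", "arguments": {"commands": "0 0 0 0 0 0.116;0 0 0 0 0 0;0 0 0 0 0 0"}}

```text
time_s: 12.7
tcp_pos: [0.4275, -0.0551, 0.0772]
ee_rot: [[0.927, -0.375, 0.002], [-0.375, -0.927, 0.001], [0.002, -0.002, -1.0]]
wrist_force: [4.2, -0.9, -5.0]
gripper_width: 0.383
gripper_force: 30.0
```

```bash
python3 s.py
```

```text
12.7 [ 0.4275 -0.0551  0.0772] yaw 247.98 F [ 4.2442 -0.8729 -5.0277] M [-0.3157 -1.5228 -0.2632] j6 0.27894800528883934 53.60030602198559 33.34689405008675 29.991731643676758 tilt [0.002  0.0009]
[[-0.2814 -0.2506]
 [ 0.2779  0.2779]] [-0.266   0.2779] 33.03464947835319
flute r 0.015 period deg 15.09 phase -1 amp 22.2 [256.  232.3]
flute r 0.0155 period deg 15.09 phase -61 amp 148.9 [256.  231.3]
flute r 0.016 period deg 15.09 phase -64 amp 161.7 [256.  230.4]
```

{"name": "play_rows", "arguments": {"commands": "0 0 0 0 0 0.1;0 0 0 0 0 0;0 0 0 0 0 0"}}

```text
time_s: 13.15
tcp_pos: [0.4275, -0.0551, 0.0772]
ee_rot: [[0.933, -0.361, 0.002], [-0.361, -0.933, 0.001], [0.001, -0.001, -1.0]]
wrist_force: [4.7, -0.0, -3.4]
gripper_width: 0.387
gripper_force: 30.0
```

```bash
python3 s.py
```

```text
13.15 [ 0.4275 -0.0551  0.0772] yaw 248.86 F [ 4.6647 -0.0292 -3.4216] M [-0.2584 -1.458  -0.1883] j6 0.18602083437144756 54.47657156603891 33.65719817435025 29.992859065532684 tilt [0.0018 0.0008]
[[-0.1786 -0.2227]
 [ 0.1848  0.1846]] [-0.2006  0.1847] 33.519647006470144
flute r 0.015 period deg 15.09 phase 5 amp 23.6 [256.  232.3]
flute r 0.0155 period deg 15.09 phase -74 amp 203.1 [256.  231.3]
flute r 0.016 period deg 15.09 phase -72 amp 192.7 [256.  230.3]
```

```bash
ls pics; python3 - <<'E'
import cv2,numpy as np
L=[]
for k in ("k9.00","k10.60","k12.70","k13.15"):
    im=cv2.imread(f"pics/{k}.png")[208:262,222:290]; im=np.clip(im.astype(float)*2.2,0,255).astype(np.uint8); L.append(cv2.resize(im,(400,300),interpolation=cv2.INTER_NEAREST))
cv2.imwrite("pics/cmp.png",np.vstack([np.hstack(L[:2]),np.hstack(L[2:])]))
E
```

```text
k10.60.png
k11.15.png
k11.70.png
k12.25.png
k12.70.png
k13.15.png
k8.30.png
k8.45.png
k9.00.png
k9.55.png
s0.png
scene0.npz
scene0.png
side0.npz
side0.png
w1.npz
w1.png
w2.png
w2full.png
```

View pics/cmp.png

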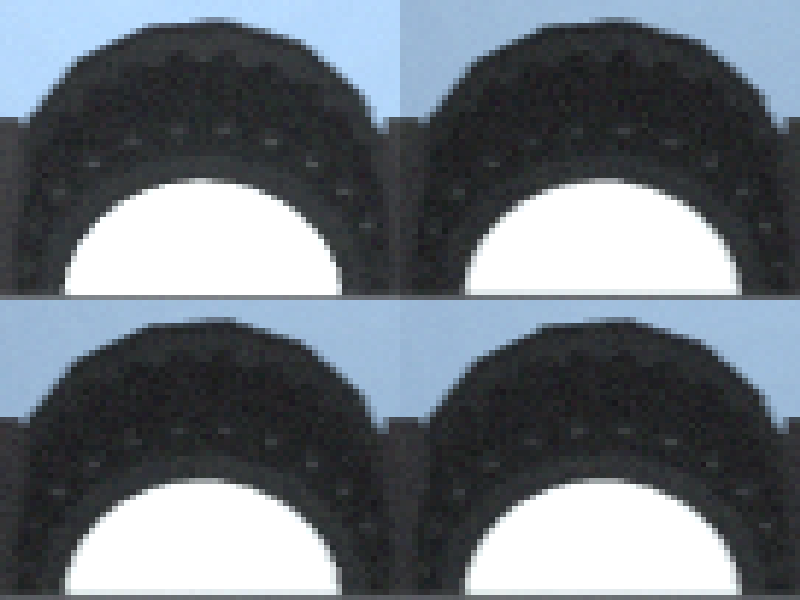

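The flute specks sit at the same places in all four frames, so the knob is turning with the gripper. The torque readings are still ambiguous because of friction. I'll release briefly so the knob settles into its own rest, and read the flute shift.

{"name": "play_rows", "arguments": {"commands": "0 0 0 0 0 0;0 0 0 0 0 0;0 0 0 0 0 0;0 0 0 0 0 0;0 0 0 0 0 0", "grip": 42}}

```text
time_s: 13.8
tcp_pos: [0.4262, -0.0556, 0.077]
ee_rot: [[0.933, -0.36, -0.001], [-0.36, -0.933, -0.0], [-0.001, 0.0, -1.0]]
wrist_force: [-0.1, 0.5, -0.0]
gripper_width: 0.481
gripper_force: 0.0
```

```bash
python3 s.py; ls -t pics | head -1
```

```text
13.8 [ 0.4262 -0.0556  0.077 ] yaw 248.92 F [-0.0606  0.4954 -0.0225] M [-0.0957  0.0253 -0.0036] j6 -0.00017865757854451658 54.53224421567212 41.85023291970997 0.0 tilt [-0.0009 -0.0001]
[[ 0.0457 -0.0043]
 [-0.0001 -0.0001]] [ 0.0207 -0.0001] 41.869056220446964
flute r 0.015 period deg 15.09 phase 90 amp 30.0 [254.4 230.8]
flute r 0.0155 period deg 15.09 phase 141 amp 200.2 [254.4 229.9]
flute r 0.016 period deg 15.09 phase 143 amp 131.7 [254.4 228.9]
k13.80.png
```

The flute phase moved by -9.0°, so the rest is at 60° and the rests lie at multiples of 30° from the start. At 9° past a first rest the leaf would give about 0.58 Nm, and I read at most 0.28 Nm, so this is not the stop yet. I'll recentre, line up on 60° and regrip.

{"name": "play_rows", "arguments": {"commands": "0.027 0.02 0 0 0 -0.52;0 0 0 0 0 -0.517;0 0 0 0 0 0;0 0 0 0 0 0;0 0 0 0 0 0"}}

```text
time_s: 14.45
tcp_pos: [0.4275, -0.0549, 0.0771]
ee_rot: [[0.867, -0.499, -0.0], [-0.499, -0.867, -0.0], [-0.0, 0.0, -1.0]]
wrist_force: [0.7, -0.5, 0.9]
gripper_width: 0.48
gripper_force: 0.0
```

```bash
python3 s.py
```

```text
14.45 [ 0.4275 -0.0549  0.0771] yaw 240.08 F [ 0.6573 -0.5229  0.9031] M [-0.0971  0.0429 -0.0141] j6 0.005951399652985856 45.63068932108462 41.77716489408687 0.0 tilt [-0. -0.]
[[-0.0361 -0.0229]
 [ 0.0057  0.0047]] [-0.0295  0.0052] 42.2448542792356
flute r 0.015 period deg 15.09 phase 14 amp 32.7 [256.5 232.2]
flute r 0.0155 period deg 15.09 phase -63 amp 204.3 [256.5 231.2]
flute r 0.016 period deg 15.09 phase -68 amp 198.3 [256.5 230.2]
```

{"name": "play_rows", "arguments": {"commands": "0 0 0 0 0 0;0 0 0 0 0 0;0 0 0 0 0 0;0 0 0 0 0 0;0 0 0 0 0 0", "grip": 28}}

```text
time_s: 15.1
tcp_pos: [0.4274, -0.055, 0.0771]
ee_rot: [[0.866, -0.5, -0.0], [-0.5, -0.866, -0.0], [-0.0, 0.0, -1.0]]
wrist_force: [0.2, -1.2, 0.4]
gripper_width: 0.378
gripper_force: 30.0
```

```bash
python3 s.py
```

```text
15.1 [ 0.4274 -0.055   0.0771] yaw 240.02 F [ 0.171  -1.1688  0.4293] M [-0.5029  0.0815 -0.0148] j6 -0.010656513331923634 45.5706163184927 32.8768936614377 29.99984174966812 tilt [-0.0002 -0.0002]
[[ 0.0347  0.0311]
 [-0.0109 -0.0111]] [ 0.0329 -0.011 ] 33.48598273403403
flute r 0.015 period deg 15.09 phase -84 amp 25.5 [256.2 232.1]
flute r 0.0155 period deg 15.09 phase -86 amp 231.6 [256.2 231.2]
flute r 0.016 period deg 15.09 phase -79 amp 171.9 [256.2 230.2]
```

{"name": "play_rows", "arguments": {"commands": "0 0 0 0 0 0.116;0 0 0 0 0 0.116;0 0 0 0 0 0.116;0 0 0 0 0 0.116;0 0 0 0 0 0.116;0 0 0 0 0 0.116;0 0 0 0 0 0;0 0 0 0 0 0"}}

```text
time_s: 16.05
tcp_pos: [0.4274, -0.0549, 0.077]
ee_rot: [[0.914, -0.406, -0.0], [-0.406, -0.914, -0.0], [-0.0, 0.0, -1.0]]
wrist_force: [-0.9, -1.5, 1.0]
gripper_width: 0.379
gripper_force: 30.0
```

```bash
python3 s.py
```

```text
16.05 [ 0.4274 -0.0549  0.077 ] yaw 246.02 F [-0.9462 -1.4639  0.9552] M [-0.7701  0.2491 -0.0759] j6 0.08764602709561586 51.559938240702834 32.98616851850055 30.000028610229492 tilt [-0.0004 -0.0003]
[[-0.0453 -0.092 ]
 [ 0.0827  0.0808]] [-0.0686  0.0817] 33.250283636837636
flute r 0.015 period deg 15.09 phase -107 amp 40.9 [256.3 232.1]
flute r 0.0155 period deg 15.09 phase -65 amp 210.7 [256.3 231.2]
flute r 0.016 period deg 15.09 phase -69 amp 179.8 [256.3 230.2]
```

{"name": "play_rows", "arguments": {"commands": "0 0 0 0 0 0.116;0 0 0 0 0 0.116;0 0 0 0 0 0;0 0 0 0 0 0"}}

```text
time_s: 16.6
tcp_pos: [0.4274, -0.0549, 0.077]
ee_rot: [[0.927, -0.375, -0.0], [-0.375, -0.927, 0.0], [-0.0, 0.0, -1.0]]
wrist_force: [-1.2, -2.9, 2.2]
gripper_width: 0.382
gripper_force: 30.0
```

```bash
python3 s.py
```

```text
16.6 [ 0.4274 -0.0549  0.077 ] yaw 247.98 F [-1.2105 -2.8732  2.2262] M [-0.8217  0.2883 -0.2502] j6 0.2307063527405262 53.53570153568093 33.27057822894858 30.00035047531128 tilt [-0.0001  0.    ]
[[-0.2458 -0.229 ]
 [ 0.2308  0.2347]] [-0.2374  0.2327] 33.23810469916003
flute r 0.015 period deg 15.09 phase -150 amp 38.8 [256.3 232.1]
flute r 0.0155 period deg 15.09 phase -57 amp 235.3 [256.3 231.2]
flute r 0.016 period deg 15.09 phase -53 amp 207.2 [256.3 230.2]
```

{"name": "play_rows", "arguments": {"commands": "0 0 0 0 0 0.058;0 0 0 0 0 0.058;0 0 0 0 0 0;0 0 0 0 0 0"}}

```text
time_s: 17.15
tcp_pos: [0.4274, -0.0549, 0.0771]
ee_rot: [[0.934, -0.358, -0.0], [-0.358, -0.934, -0.0], [-0.0, 0.0, -1.0]]
wrist_force: [-2.3, -2.1, 2.2]
gripper_width: 0.382
gripper_force: 30.0
```

```bash
python3 s.py
```

```text
17.15 [ 0.4274 -0.0549  0.0771] yaw 249.01 F [-2.3217 -2.0861  2.1566] M [-0.8357  0.469  -0.2455] j6 0.19024189095944166 54.549494428024545 33.249148902750754 30.000551640987396 tilt [-0.0002 -0.0002]
[[-0.162  -0.1757]
 [ 0.1877  0.1866]] [-0.1689  0.1871] 33.24351071133158
flute r 0.015 period deg 15.09 phase -59 amp 7.4 [256.3 232.1]
flute r 0.0155 period deg 15.09 phase -64 amp 231.0 [256.3 231.2]
flute r 0.016 period deg 15.09 phase -60 amp 193.0 [256.3 230.2]
```

{"name": "play_rows", "arguments": {"commands": "0 0 0 0 0 0.058;0 0 0 0 0 0.058;0 0 0 0 0 0"}}

```text
time_s: 17.6
tcp_pos: [0.4274, -0.0549, 0.077]
ee_rot: [[0.94, -0.342, -0.0], [-0.342, -0.94, -0.0], [-0.0, 0.0, -1.0]]
wrist_force: [-2.0, -3.0, 3.4]
gripper_width: 0.385
gripper_force: 30.0
```

```bash
python3 s.py
```

```text
17.6 [ 0.4274 -0.0549  0.077 ] yaw 249.99 F [-2.0231 -2.9642  3.3642] M [-0.8596  0.4635 -0.2559] j6 0.2905578073114157 55.5441005158546 33.50991274318201 30.00025123357773 tilt [-0.0002 -0.    ]
[[-0.2864 -0.2769]
 [ 0.2687  0.2623]] [-0.2817  0.2655] 33.206053844088515
flute r 0.015 period deg 15.09 phase -121 amp 31.3 [256.3 232.1]
flute r 0.0155 period deg 15.09 phase -59 amp 220.7 [256.3 231.2]
flute r 0.016 period deg 15.09 phase -55 amp 177.9 [256.3 230.2]
```

{"name": "play_rows", "arguments": {"commands": "0 0 0 0 0 -0.058;0 0 0 0 0 -0.058;0 0 0 0 0 0;0 0 0 0 0 0"}}

```text
time_s: 18.15
tcp_pos: [0.4274, -0.0549, 0.077]
ee_rot: [[0.933, -0.359, -0.0], [-0.359, -0.933, -0.0], [-0.0, 0.0, -1.0]]
wrist_force: [-2.0, -2.5, 2.5]
gripper_width: 0.386
gripper_force: 30.0
```

```bash
python3 s.py
```

```text
18.15 [ 0.4274 -0.0549  0.077 ] yaw 248.99 F [-1.9808 -2.4554  2.4717] M [-0.893   0.6549 -0.1645] j6 0.20171258132904768 54.53896976280381 33.560091022988026 30.000793933868408 tilt [-0.0001 -0.0001]
[[-0.1749 -0.229 ]
 [ 0.2025  0.2014]] [-0.2019  0.2019] 32.977446244014516
flute r 0.015 period deg 15.09 phase -132 amp 47.8 [256.3 232.2]
flute r 0.0155 period deg 15.09 phase -61 amp 248.4 [256.3 231.2]
flute r 0.016 period deg 15.09 phase -66 amp 190.1 [256.3 230.2]
```

{"name": "play_rows", "arguments": {"commands": "0 0 0 0 0 -0.116;0 0 0 0 0 -0.116;0 0 0 0 0 0;0 0 0 0 0 0"}}

```text
time_s: 18.7
tcp_pos: [0.4274, -0.0549, 0.077]
ee_rot: [[0.92, -0.391, -0.0], [-0.391, -0.92, 0.0], [-0.0, 0.0, -1.0]]
wrist_force: [-2.0, -2.5, 2.9]
gripper_width: 0.38
gripper_force: 30.0
```

```bash
python3 s.py
```

```text
18.7 [ 0.4274 -0.0549  0.077 ] yaw 246.98 F [-1.9644 -2.5337  2.8816] M [-0.9273  0.6889 -0.2293] j6 0.21142248529940844 52.53472214092235 33.04127523318495 30.000516772270203 tilt [-0.0001  0.    ]
[[-0.1739 -0.1871]
 [ 0.2155  0.2169]] [-0.1805  0.2162] 33.23884308470017
flute r 0.015 period deg 15.09 phase -69 amp 33.5 [256.4 232.2]
flute r 0.0155 period deg 15.09 phase -57 amp 234.1 [256.4 231.2]
flute r 0.016 period deg 15.09 phase -49 amp 181.9 [256.4 230.3]
```

The torque near 70° is above the click's but below what the leaf should give. A safe check is to measure the same angles on the clockwise side of this rest, where there is only the click.

{"name": "play_rows", "arguments": {"commands": "0 0 0 0 0 -0.233;0 0 0 0 0 -0.233;0 0 0 0 0 -0.233;0 0 0 0 0 -0.233;0 0 0 0 0 -0.233;0 0 0 0 0 -0.233;0 0 0 0 0 -0.116;0 0 0 0 0 0;0 0 0 0 0 0"}}

```text
time_s: 19.75
tcp_pos: [0.4274, -0.055, 0.077]
ee_rot: [[0.809, -0.587, -0.0], [-0.587, -0.809, -0.0], [-0.0, 0.0, -1.0]]
wrist_force: [-2.2, -3.5, 3.0]
gripper_width: 0.384
gripper_force: 30.0
```

```bash
python3 s.py
```

```text
19.75 [ 0.4274 -0.055   0.077 ] yaw 234.02 F [-2.2228 -3.5475  2.9756] M [-1.277   0.6814  0.0736] j6 -0.07343575358390808 39.56715022169849 33.37748860863885 30.00254362821579 tilt [-0.0003 -0.0002]
[[ 0.0801  0.0839]
 [-0.0714 -0.0721]] [ 0.082  -0.0718] 33.164031181108776
flute r 0.015 period deg 15.09 phase 130 amp 1.0 [256.3 232.1]
flute r 0.0155 period deg 15.09 phase -72 amp 190.1 [256.3 231.1]
flute r 0.016 period deg 15.09 phase -72 amp 154.8 [256.3 230.2]
```

{"name": "play_rows", "arguments": {"commands": "0 0 0 0 0 -0.116;0 0 0 0 0 -0.116;0 0 0 0 0 0;0 0 0 0 0 0"}}

```text
time_s: 20.3
tcp_pos: [0.4274, -0.055, 0.077]
ee_rot: [[0.788, -0.616, -0.0], [-0.616, -0.788, -0.0], [-0.0, 0.0, -1.0]]
wrist_force: [-1.9, -4.4, 1.7]
gripper_width: 0.383
gripper_force: 30.0
```

```bash
python3 s.py
```

```text
20.3 [ 0.4274 -0.055   0.077 ] yaw 231.99 F [-1.8512 -4.4021  1.7015] M [-1.6093  0.7137  0.1628] j6 -0.15718011651188135 37.53916134256943 33.33956737717499 30.00899612903595 tilt [-0.0004 -0.0002]
[[ 0.1974  0.1604]
 [-0.155  -0.1553]] [ 0.1789 -0.1552] 33.426889695231495
flute r 0.015 period deg 15.09 phase -97 amp 21.5 [256.3 232.1]
flute r 0.0155 period deg 15.09 phase -81 amp 205.9 [256.3 231.1]
flute r 0.016 period deg 15.09 phase -84 amp 131.9 [256.3 230.2]
```

{"name": "play_rows", "arguments": {"commands": "0 0 0 0 0 -0.116;0 0 0 0 0 -0.116;0 0 0 0 0 0;0 0 0 0 0 0"}}

```text
time_s: 20.85
tcp_pos: [0.4274, -0.055, 0.077]
ee_rot: [[0.766, -0.643, -0.0], [-0.643, -0.766, -0.0], [-0.0, 0.0, -1.0]]
wrist_force: [-1.8, -4.7, 3.4]
gripper_width: 0.385
gripper_force: 30.0
```

```bash
python3 s.py
```

```text
20.85 [ 0.4274 -0.055   0.077 ] yaw 229.97 F [-1.8003 -4.7163  3.4273] M [-1.5361  0.7827  0.083 ] j6 -0.1140679931268096 35.525748880824786 33.47552889829132 30.004783272743225 tilt [-0.0002 -0.0001]
[[ 0.1593  0.0657]
 [-0.1138 -0.1141]] [ 0.1125 -0.114 ] 33.41689402019464
flute r 0.015 period deg 15.09 phase -89 amp 34.7 [256.3 232.1]
flute r 0.0155 period deg 15.09 phase -72 amp 229.2 [256.3 231.1]
flute r 0.016 period deg 15.09 phase -75 amp 139.5 [256.3 230.1]
```

```bash
python3 - <<'E'
import cv2,numpy as np
L=[]
for k in ("k13.15","k13.80","k14.45","k17.60"):
    im=cv2.imread(f"pics/{k}.png"); g=cv2.cvtColor(im,cv2.COLOR_BGR2GRAY)
    # disc centre column from top arc rows 242-255 
    cols=[np.where(g[y,225:290]>120)[0] for y in range(246,258)]
    cx=225+np.mean([(c.min()+c.max())/2 for c in cols]); top=[y for y in range(225,262) if g[y,int(cx)]>120][0]
    print(k,cx,top)
    im=cv2.getRectSubPix(im,(68,54),(cx,238+top-241)); im=np.clip(im.astype(float)*2.2,0,255).astype(np.uint8); L.append(cv2.resize(im,(400,300),interpolation=cv2.INTER_NEAREST))
cv2.imwrite("pics/cmp2.png",np.vstack([np.hstack(L[:2]),np.hstack(L[2:])]))
E
```

```text
k13.15 255.70833333333334 241
k13.80 254.20833333333334 240
k14.45 256.4166666666667 241
k17.60 256.1666666666667 241
```

View pics/cmp2.png

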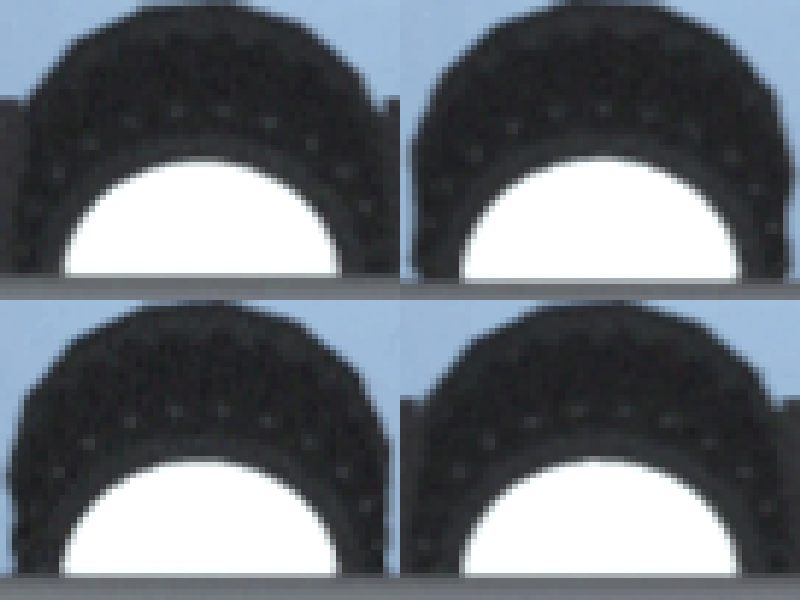

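The specks moved by 26 of a 46 px period between the gripped and released views. That puts the knob 8.5–9° past a rest at 60°, where the leaf would already give over 0.5 Nm. So this rest is not the stop and I'll carry on, guarded.

{"name": "play_rows", "arguments": {"commands": "0 0 0 0 0 0.35;0 0 0 0 0 0.35;0 0 0 0 0 0.35;0 0 0 0 0 0.35;0 0 0 0 0 0.35;0 0 0 0 0 0.35;0 0 0 0 0 0.116;0 0 0 0 0 0.116;0 0 0 0 0 0;0 0 0 0 0 0"}}

```text
time_s: 22.0
tcp_pos: [0.4274, -0.0548, 0.077]
ee_rot: [[0.939, -0.344, 0.0], [-0.344, -0.939, 0.001], [-0.0, -0.001, -1.0]]
wrist_force: [-1.9, -4.7, 3.7]
gripper_width: 0.385
gripper_force: 30.0
```

```bash
python3 s.py
```

```text
22.0 [ 0.4274 -0.0548  0.077 ] yaw 249.89 F [-1.9239 -4.6834  3.7435] M [-1.3965  0.6719 -0.2489] j6 0.2883124630898237 55.49586309412976 33.47193578289134 30.000523924827576 tilt [0.0002 0.0006]
[[-0.2893 -0.2964]
 [ 0.2873  0.2874]] [-0.2928  0.2873] 33.38590526558544
flute r 0.015 period deg 15.09 phase 177 amp 26.3 [256.4 232.1]
flute r 0.0155 period deg 15.09 phase -64 amp 221.0 [256.4 231.2]
flute r 0.016 period deg 15.09 phase -58 amp 186.8 [256.4 230.2]
```

The reading at 70° repeats, so I'll calibrate it against the same offset from the 30° rest, where there is certainly no stop.

{"name": "play_rows", "arguments": {"commands": "0 0 0 0 0 -0.5;0 0 0 0 0 -0.5;0 0 0 0 0 -0.5;0 0 0 0 0 -0.5;0 0 0 0 0 -0.5;0 0 0 0 0 -0.5;0 0 0 0 0 -0.5;0 0 0 0 0 -0.5;0 0 0 0 0 -0.187;0 0 0 0 0 0;0 0 0 0 0 0.233;0 0 0 0 0 0.233;0 0 0 0 0 0;0 0 0 0 0 0"}}

```text
time_s: 23.55
tcp_pos: [0.4273, -0.055, 0.077]
ee_rot: [[0.615, -0.788, -0.0], [-0.788, -0.615, 0.0], [-0.0, 0.0, -1.0]]
wrist_force: [-3.4, -5.6, 4.0]
gripper_width: 0.381
gripper_force: 30.0
```

```bash
python3 s.py
```

```text
23.55 [ 0.4273 -0.055   0.077 ] yaw 217.98 F [-3.4481 -5.5996  3.9759] M [-1.533   0.6603 -0.0991] j6 0.10023500304669142 23.558816073107295 33.133966978943846 30.001388490200043 tilt [-0.0001  0.0001]
[[-0.0345 -0.1055]
 [ 0.099   0.0991]] [-0.07    0.0991] 33.409544815152884
flute r 0.015 period deg 15.09 phase -71 amp 31.9 [256.3 232. ]
flute r 0.0155 period deg 15.09 phase -55 amp 320.0 [256.3 231. ]
flute r 0.016 period deg 15.09 phase -62 amp 209.5 [256.3 230.1]
```

{"name": "play_rows", "arguments": {"commands": "0 0 0 0 0 0.116;0 0 0 0 0 0.116;0 0 0 0 0 0;0 0 0 0 0 0"}}

```text
time_s: 24.1
tcp_pos: [0.4273, -0.055, 0.077]
ee_rot: [[0.642, -0.766, -0.0], [-0.766, -0.642, 0.0], [-0.0, 0.0, -1.0]]
wrist_force: [-3.1, -5.5, 2.0]
gripper_width: 0.381
gripper_force: 30.0
```

```bash
python3 s.py
```

```text
24.1 [ 0.4273 -0.055   0.077 ] yaw 219.97 F [-3.13   -5.4587  1.9783] M [-1.5761  0.6773 -0.1022] j6 0.0833801832050085 25.551065819641913 33.166887365459154 30.00064641237259 tilt [-0.0001  0.0001]
[[-0.0686 -0.113 ]
 [ 0.0826  0.0825]] [-0.0908  0.0825] 33.1888015916718
flute r 0.015 period deg 15.09 phase -123 amp 14.9 [256.3 232. ]
flute r 0.0155 period deg 15.09 phase -53 amp 316.8 [256.3 231. ]
flute r 0.016 period deg 15.09 phase -54 amp 177.2 [256.3 230.1]
```

At 40° the torque is 0.08 Nm against 0.29 Nm at 70°, so something extra does bear there. The measured torque is the true load and is well under 0.6 Nm, so I'll go a little further in small guarded steps to see whether it rises or drops off.

{"name": "play_rows", "arguments": {"commands": "0 0 0 0 0 0.5;0 0 0 0 0 0.5;0 0 0 0 0 0.5;0 0 0 0 0 0.5;0 0 0 0 0 0.5;0 0 0 0 0 0.5;0 0 0 0 0 0.25;0 0 0 0 0 0.116;0 0 0 0 0 0.116;0 0 0 0 0 0.058;0 0 0 0 0 0;0 0 0 0 0 0"}}

```text
time_s: 25.45
tcp_pos: [0.4274, -0.0549, 0.077]
ee_rot: [[0.942, -0.335, -0.0], [-0.335, -0.942, 0.0], [-0.0, -0.0, -1.0]]
wrist_force: [-2.9, -3.0, 2.8]
gripper_width: 0.383
gripper_force: 30.0
```

```bash
python3 s.py
```

```text
25.45 [ 0.4274 -0.0549  0.077 ] yaw 250.44 F [-2.8711 -3.0038  2.8233] M [-1.3691  0.7628 -0.2704] j6 0.2886263933032751 56.001398407799044 33.3202066099004 30.002580285072327 tilt [-0.0001  0.0001]
[[-0.2432 -0.3308]
 [ 0.288   0.2888]] [-0.287   0.2884] 33.10660956324091
flute r 0.015 period deg 15.09 phase -57 amp 35.0 [256.4 232.2]
flute r 0.0155 period deg 15.09 phase -57 amp 202.4 [256.4 231.2]
flute r 0.016 period deg 15.09 phase -52 amp 217.6 [256.4 230.2]
```

{"name": "play_rows", "arguments": {"commands": "0 0 0 0 0 0.058;0 0 0 0 0 0.058;0 0 0 0 0 0;0 0 0 0 0 0"}}

```text
time_s: 26.0
tcp_pos: [0.4274, -0.0548, 0.077]
ee_rot: [[0.948, -0.318, -0.0], [-0.318, -0.948, 0.0], [-0.0, -0.0, -1.0]]
wrist_force: [-3.5, -3.5, 4.4]
gripper_width: 0.382
gripper_force: 30.0
```

```bash
python3 s.py
```

```text
26.0 [ 0.4274 -0.0548  0.077 ] yaw 251.47 F [-3.4697 -3.5097  4.3904] M [-1.18    0.8847 -0.3883] j6 0.355967553332448 57.01860676131114 33.23278456496818 30.00161647796631 tilt [-0.0001  0.    ]
[[-0.3442 -0.3707]
 [ 0.3569  0.3589]] [-0.3575  0.3579] 33.210050346238276
flute r 0.015 period deg 15.09 phase -22 amp 22.4 [256.4 232.2]
flute r 0.0155 period deg 15.09 phase -57 amp 258.3 [256.4 231.2]
flute r 0.016 period deg 15.09 phase -57 amp 218.2 [256.4 230.2]
```

At 71.5° the torque has climbed to 0.36 Nm, more than twice the click's maximum and rising at close to the leaf's slope. That is the stop, met gently, so rest 0 is at 60°. Back clockwise four clicks to -60°.

{"name": "play_rows", "arguments": {"commands": "0 0 0 0 0 -0.3;0 0 0 0 0 -0.7;0 0 0 0 0 -0.7;0 0 0 0 0 -0.7;0 0 0 0 0 -0.7;0 0 0 0 0 -0.7;0 0 0 0 0 -0.7;0 0 0 0 0 -0.7;0 0 0 0 0 -0.7;0 0 0 0 0 -0.7;0 0 0 0 0 -0.7;0 0 0 0 0 -0.7;0 0 0 0 0 -0.7;0 0 0 0 0 -0.7;0 0 0 0 0 0;0 0 0 0 0 0"}}

```text
time_s: 27.75
tcp_pos: [0.4271, -0.0551, 0.077]
ee_rot: [[-0.16, -0.987, -0.001], [-0.987, 0.16, -0.001], [0.001, 0.001, -1.0]]
wrist_force: [-3.3, -4.1, 4.7]
gripper_width: 0.378
gripper_force: 30.0
```

```bash
python3 s.py
```

```text
27.75 [ 0.4271 -0.0551  0.077 ] yaw 170.8 F [-3.3321 -4.1397  4.7283] M [-1.323   0.9918  0.0782] j6 -0.09825649671256542 -23.687237205254334 32.92192047585166 30.002375543117523 tilt [-0.0011 -0.0007]
[[ 0.1098  0.0809]
 [-0.0915 -0.0909]] [ 0.0954 -0.0912] 33.018449277850536
flute r 0.015 period deg 15.09 phase -46 amp 58.9 [256.  231.9]
flute r 0.0155 period deg 15.09 phase -61 amp 331.0 [256. 231.]
flute r 0.016 period deg 15.09 phase -68 amp 286.4 [256. 230.]
```

{"name": "play_rows", "arguments": {"commands": "0 0 0 0 0 -0.7;0 0 0 0 0 -0.7;0 0 0 0 0 -0.7;0 0 0 0 0 -0.7;0 0 0 0 0 -0.7;0 0 0 0 0 -0.7;0 0 0 0 0 -0.7;0 0 0 0 0 -0.7;0 0 0 0 0 -0.3;0 0 0 0 0 0;0 0 0 0 0 0"}}

```text
time_s: 29.0
tcp_pos: [0.4267, -0.055, 0.077]
ee_rot: [[-0.866, -0.501, -0.002], [-0.501, 0.866, -0.0], [0.002, 0.0, -1.0]]
wrist_force: [-4.3, -3.3, 5.9]
gripper_width: 0.383
gripper_force: 30.0
```

```bash
python3 s.py
```

```text
29.0 [ 0.4267 -0.055   0.077 ] yaw 120.06 F [-4.2835 -3.2587  5.9084] M [-1.0065  1.2184 -0.0345] j6 0.016418402083218098 -74.41104175197798 33.305191148811076 30.006131529808044 tilt [-0.0017 -0.0005]
[[-0.0031 -0.0485]
 [ 0.0206  0.0213]] [-0.0258  0.0209] 33.261476913072364
flute r 0.015 period deg 15.09 phase -45 amp 17.9 [255.7 232.2]
flute r 0.0155 period deg 15.09 phase -53 amp 354.0 [255.7 231.2]
flute r 0.016 period deg 15.09 phase -59 amp 448.0 [255.7 230.2]
```

{"name": "play_rows", "arguments": {"commands": "0 0 0 0 0 0;0 0 0 0 0 0;0 0 0 0 0 0;0 0 0 0 0 0;0 0 0 0 0 0", "grip": 50}}

```text
time_s: 29.65
tcp_pos: [0.4279, -0.0547, 0.0771]
ee_rot: [[-0.866, -0.5, 0.001], [-0.5, 0.866, 0.0], [-0.001, -0.0, -1.0]]
wrist_force: [-0.3, 0.7, -0.7]
gripper_width: 0.573
gripper_force: 0.0
```

```bash
python3 s.py
```

```text
29.65 [ 0.4279 -0.0547  0.0771] yaw 120.0 F [-0.3242  0.7172 -0.7419] M [ 0.0057 -0.1074  0.033 ] j6 0.001200336337205954 -74.46304414954696 49.862591429480226 0.0 tilt [0.0008 0.0002]
[[0.0188 0.0177]
 [0.0009 0.0007]] [0.0182 0.0008] 49.691452732789614
flute r 0.015 period deg 15.09 phase 106 amp 12.8 [256.3 230.4]
flute r 0.0155 period deg 15.09 phase -44 amp 313.9 [256.3 229.4]
flute r 0.016 period deg 15.09 phase -48 amp 574.4 [256.3 228.5]
```

The torque is about zero and the flutes did not move on release, so the knob rests four clicks from the stop rest. Next is the tube: lift, move over the rack and look from close by.

{"name": "play_rows", "arguments": {"commands": "0 0 0.4 0 0 0;0 0 0.9 0 0 0;0 0 0.9 0 0 0;0 0 0.9 0 0 0;0 0 0.9 0 0 0;0 0 0.9 0 0 0;0 0 0.9 0 0 0;0.56 -0.83 0 0 0 0.44;0.56 -0.83 0 0 0 0.44;0.56 -0.83 0 0 0 0.44;0.56 -0.83 0 0 0 0.44;0.56 -0.83 0 0 0 0.44;0.56 -0.83 0 0 0 0.44;0.56 -0.83 0 0 0 0.44;0.5 -0.8 0 0 0 0.41;0 0 0 0 0 0;0 0 0 0 0 0", "grip": 40}}

```text
time_s: 31.5
tcp_pos: [0.5598, -0.2534, 0.2501]
ee_rot: [[-0.502, -0.865, -0.002], [-0.865, 0.502, 0.001], [0.0, 0.002, -1.0]]
wrist_force: [-0.8, -0.9, 0.0]
gripper_width: 0.458
gripper_force: 0.0
```

```bash
python3 - <<'E'
from station import r, cams
from h import *
np.set_printoptions(precision=4,suppress=True)
s=r.sense();R=s["ee_rot"];print(s["time_s"],s["tcp_pos"],np.degrees(np.arctan2(R[1,1],R[0,1])),s["joints"])
c=cams.camera_info("wrist");im,d=cams.capture("wrist");np.savez("pics/w3.npz",im=im,d=d,**c);cv2.imwrite("pics/w3.png",im)
P=cloud(c,d);hsv=cv2.cvtColor(im,cv2.COLOR_BGR2HSV)
m=((hsv[...,0]>20)&(hsv[...,0]<33)&(hsv[...,1]>120)&(hsv[...,2]>90)&(d>0)&(P[...,2]>.09)&(P[...,2]<.115)&(np.hypot(P[...,0]-.537,P[...,1]+.297)<.03))
print(m.sum(),P[m].mean(0)); t=m&(P[...,2]>.1005); print(t.sum(),np.median(P[t],0),cv2.minEnclosingCircle(P[t][:,:2].astype(np.float32)))
for n in ("scene","side"):
    z=np.load(f"pics/{n}0.npz");Q=cloud(z,z["d"]);Q=Q[(z["d"]>0)&(Q[...,2]>.12)&(Q[...,2]<.35)&(Q[...,0]>.4)&(Q[...,0]<.85)&(Q[...,1]<-.33)&(Q[...,1]>-.6)]
    for a,b in((.12,.2),(.2,.3)):
        q=Q[(Q[:,2]>a)&(Q[:,2]<b)]; print(n,a,len(q),np.percentile(q,[0,2,98,100],axis=0) if len(q) else "")
E
```

```text
31.5 [ 0.5598 -0.2534  0.2501] 149.87518183368147 [ -9.2915  20.0928   1.5018  -0.0237 -71.5033 -20.8258]
234 [ 0.5372 -0.2985  0.1046]
231 [ 0.5371 -0.2985  0.1046] ((0.5373895764350891, -0.29837435483932495), 0.008369223214685917)
scene 0.12 895 [[ 0.59   -0.3928  0.1201]
 [ 0.5914 -0.3924  0.1217]
 [ 0.8147 -0.3714  0.1978]
 [ 0.8252 -0.3696  0.1998]]
scene 0.2 3168 [[ 0.5881 -0.4805  0.2001]
 [ 0.5905 -0.4737  0.2078]
 [ 0.8139 -0.3695  0.266 ]
 [ 0.8307 -0.3656  0.2665]]
side 0.12 210 [[ 0.5886 -0.5991  0.1202]
 [ 0.5889 -0.5549  0.1211]
 [ 0.6566 -0.3697  0.199 ]
 [ 0.688  -0.369   0.2   ]]
side 0.2 7620 [[ 0.5857 -0.5918  0.2011]
 [ 0.5896 -0.5693  0.2442]
 [ 0.8203 -0.3686  0.2703]
 [ 0.8302 -0.3644  0.2997]]
```

View pics/w3.png

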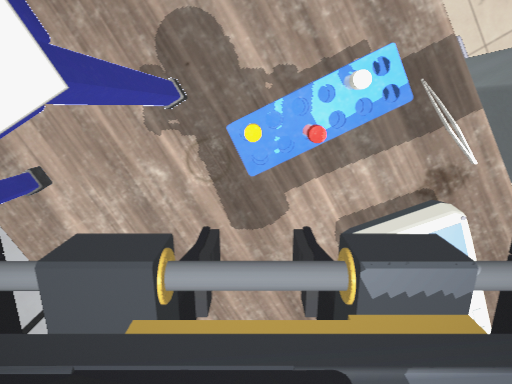

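The yellow cap is at (253,133), so the tube is at (0.537,-0.298). The shelf's blue leg, ending at (180,92), and the shelf corner at about (0.588,-0.367) limit the hand. I'll turn it to yaw 15°, which puts the camera on the +y side and keeps the body clear.

{"name": "play_rows", "arguments": {"commands": "0 0.9 0 0 0 -0.9;0 0.9 0 0 0 -0.99;0 0 0 0 0 -0.99;0 0 0 0 0 -0.99;0 0 0 0 0 -0.99;0 0 0 0 0 -0.99;0 0 0 0 0 -0.99;0 0 0 0 0 -0.99;0 0 0 0 0 -0.99;0 0 0 0 0 -0.99;0 0 0 0 0 -0.99;0 0 0 0 0 -0.99;-0.19 -0.83 0 0 0 -0.99;-0.19 -0.83 0 0 0 -0.99;-0.19 -0.83 0 0 0 -0.99;-0.18 -0.81 0 0 0 -0.95;0 0 0 0 0 0;0 0 0 0 0 0"}}

```text
time_s: 33.35
tcp_pos: [0.5371, -0.2976, 0.2514]
ee_rot: [[-0.259, 0.966, 0.0], [0.966, 0.259, 0.0], [0.0, 0.0, -1.0]]
wrist_force: [-0.4, -0.1, 0.8]
gripper_width: 0.46
gripper_force: 0.0
```

```bash
sed '/^from station import cams/,$d' s.py > s2.py; python3 s2.py
```

```text
33.35 [ 0.5371 -0.2976  0.2514] yaw 15.03 F [-0.3949 -0.1056  0.7873] M [-0.1261 -0.0662 -0.0322] j6 -0.023351109120994806 -151.05597893405127 40.003609517789045 0.0 tilt [0.0004 0.0003]
```

{"name": "play_rows", "arguments": {"commands": "0 -0.025 -0.5 0 0 0;0 0 -0.95 0 0 0;0 0 -0.95 0 0 0;0 0 -0.95 0 0 0;0 0 -0.95 0 0 0;0 0 -0.9 0 0 0;0 0 -0.68 0 0 0;0 0 0 0 0 0;0 0 0 0 0 0"}}

```text
time_s: 34.25
tcp_pos: [0.5382, -0.2981, 0.0753]
ee_rot: [[-0.26, 0.965, 0.0], [0.965, 0.26, -0.0], [-0.001, 0.0, -1.0]]
wrist_force: [-0.2, 0.1, -0.4]
gripper_width: 0.458
gripper_force: 0.0
```

{"name": "play_rows", "arguments": {"commands": "0 0 0 0 0 0;0 0 0 0 0 0;0 0 0 0 0 0;0 0 0 0 0 0;0 0 0 0 0 0;0 0 0 0 0 0;0 0 0 0 0 0", "grip": 12}}

```text
time_s: 34.95
tcp_pos: [0.538, -0.2992, 0.0753]
ee_rot: [[-0.258, 0.966, 0.001], [0.966, 0.258, -0.001], [-0.001, 0.001, -1.0]]
wrist_force: [0.5, 0.1, 4.4]
gripper_width: 0.182
gripper_force: 30.0
```

```bash
python3 s2.py
```

```text
34.95 [ 0.538  -0.2992  0.0753] yaw 14.97 F [0.4958 0.105  4.3642] M [-0.077   0.0114 -0.0652] j6 1.1293437012227514e-05 -151.02523278258866 15.852803920949729 29.99829137697816 tilt [ 0.0011 -0.0007]
```

{"name": "play_rows", "arguments": {"commands": "0 0 0.2 0 0 0;0 0 0.5 0 0 0;0 0 0.8 0 0 0;0 0 0.8 0 0 0;0 0 0.8 0 0 0;0 0 0.75 0 0 0;0 0 0 0 0 0;0 0 0 0 0 0"}}

```text
time_s: 35.75
tcp_pos: [0.5373, -0.2986, 0.19]
ee_rot: [[-0.258, 0.966, 0.0], [0.966, 0.258, 0.001], [0.001, 0.0, -1.0]]
wrist_force: [-1.1, 0.2, 0.3]
gripper_width: 0.182
gripper_force: 30.0
```

```bash
python3 s2.py; python3 - <<'E'
from station import r, cams
from h import *
import os
im,d=cams.capture("side");z=cams.camera_info("side");sc,ds=cams.capture("scene");w,_=cams.capture("wrist")
p=z["R"]@np.array([.538,-.299,.15])+z["t"].reshape(3);u=(z["mtx"]@p)[:2]/p[2]
z2=cams.camera_info("scene");p2=z2["R"]@np.array([.538,-.299,.15])+z2["t"].reshape(3);u2=(z2["mtx"]@p2)[:2]/p2[2]
A=cv2.resize(cv2.getRectSubPix(im,(80,120),tuple(map(float,u))),(400,600),interpolation=cv2.INTER_CUBIC)
B=cv2.resize(cv2.getRectSubPix(sc,(80,120),tuple(map(float,u2))),(400,600),interpolation=cv2.INTER_CUBIC)
cv2.imwrite("pics/held.png",np.hstack([A,B]))
E
```

```text
35.75 [ 0.5373 -0.2986  0.19  ] yaw 14.93 F [-1.1486  0.1535  0.3157] M [-0.1259 -0.0445 -0.0496] j6 -0.0003952805400331272 -151.02570411388328 15.81228229666474 29.99986555427313 tilt [0.0001 0.0007]
```

View pics/held.png

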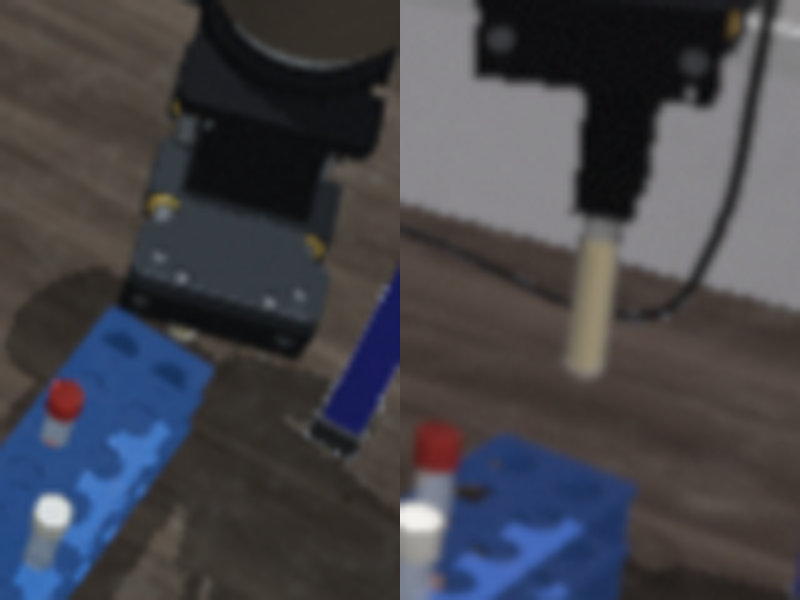

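The tube is held, upright to within a few degrees and hanging about 70 mm below the fingertips (right half, (600,225)-(585,375)). The red and white tubes are untouched. I'll carry it over the well.

{"name": "play_rows", "arguments": {"commands": "0 0 0.5 0 0 0;-0.1 0.4 0.2 0 0 0.3;-0.214 0.88 0 0 0 0.62;-0.214 0.88 0 0 0 0.62;-0.214 0.88 0 0 0 0.62;-0.214 0.88 0 0 0 0.62;-0.214 0.88 0 0 0 0.62;-0.214 0.88 0 0 0 0.62;-0.214 0.88 0 0 0 0.62;-0.214 0.88 0 0 0 0.62;-0.214 0.88 0 0 0 0.62;-0.214 0.88 0 0 0 0.62;-0.214 0.88 0 0 0 0.62;-0.214 0.88 0 0 0 0.62;-0.214 0.88 0 0 0 0.62;-0.11 0.54 0 0 0 0.37;0 0 0 0 0 0;0 0 0 0 0 0;0 0 0 0 0 0"}}

```text
time_s: 37.8
tcp_pos: [0.4476, 0.072, 0.2109]
ee_rot: [[-1.0, 0.001, -0.001], [0.001, 1.0, -0.0], [0.001, -0.0, -1.0]]
wrist_force: [-0.2, 0.6, -0.4]
gripper_width: 0.177
gripper_force: 30.0
```

```bash
cat > tb.py <<'E'
from station import r, cams
from h import *
np.set_printoptions(precision=4,suppress=True)
s=r.sense();p=s["tcp_pos"];print(s["time_s"],p,s["ee_rot"][:2,2],s["joints"][5],s["gripper_width"]*87)
V=[]
for n in("scene","side"):
    c=cams.camera_info(n);im,d=cams.capture(n);cv2.imwrite(f"pics/{n}_{s['time_s']:.1f}.png",im);Q=cloud(c,d)
    m=(d>0)&(np.hypot(Q[...,0]-p[0],Q[...,1]-p[1])<.03)&(Q[...,2]<p[2]-.006)&(Q[...,2]>p[2]-.08)&(Q[...,2]>.084); q=Q[m]
    print(n,m.sum(),q[:,2].min() if len(q) else None)
    cam=-c["R"].T@c["t"].reshape(3)
    for a in np.arange(p[2]-.075,p[2]-.005,.014):
        b=m&(Q[...,2]>a)&(Q[...,2]<=a+.014)
        if b.sum()<6: continue
        # axis: push surface mean outward along the view by pi/4 radius
        x=Q[b].mean(0); v=(x-cam)[:2]; v/=np.linalg.norm(v); print("  z",round(a+.007,4),b.sum(),x[:2]+v*.0072*.79-p[:2])
E
python3 tb.py; python3 - <<'E'
import cv2,numpy as np,glob
from station import cams
from h import *
f=sorted(glob.glob("pics/scene_*.png"))[-1];im=cv2.imread(f);c=cams.camera_info("scene")
p=c["R"]@np.array([.4475,.0727,.11])+c["t"].reshape(3);u=(c["mtx"]@p)[:2]/p[2];print(u)
cv2.imwrite("pics/hov.png",cv2.resize(cv2.getRectSubPix(im,(100,75),tuple(map(float,u))),(800,600),interpolation=cv2.INTER_CUBIC))
E
```

```text
37.8 [0.4476 0.072  0.2109] [-0.0005 -0.0002] -119.82707767390109 15.42103398531978
scene 159 0.14001571158459722
  z 0.1429 20 [-0.0009 -0.0008]
  z 0.1569 35 [-0.0008 -0.0004]
  z 0.1709 38 [-0.0008 -0.0006]
  z 0.1849 33 [-0.0011 -0.0004]
  z 0.1989 33 [-0.0008 -0.0005]
side 80 0.14571585813201918
  z 0.1429 8 [-0.0032  0.0021]
  z 0.1569 16 [-0.0023  0.0011]
  z 0.1709 20 [-0.0038  0.0011]
  z 0.1849 22 [-0.0029  0.0004]
  z 0.1989 14 [-0.0048  0.0022]
[210.58697872 189.83278063]
```

View pics/hov.png

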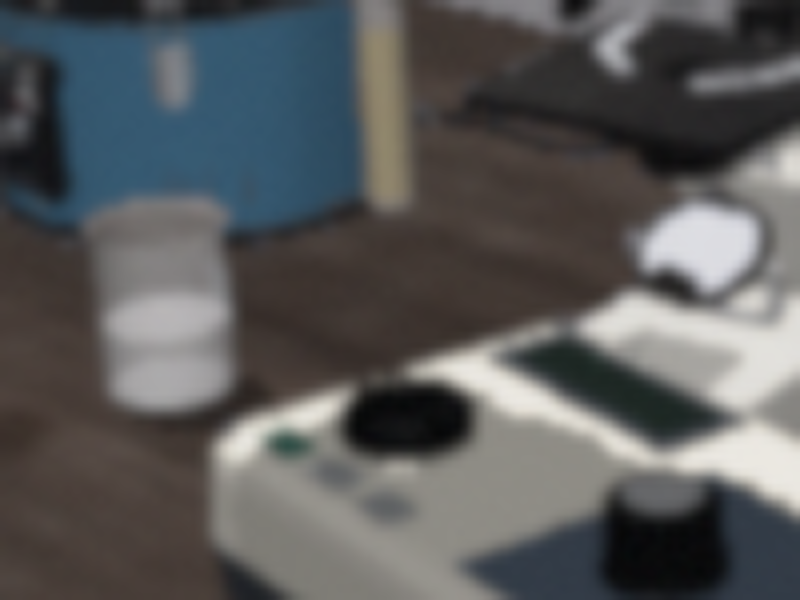

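The tube hangs vertically, seen at (385,20)-(390,205) in the crop, with the well collar below at (408,418). I'll fit the collar in the same cameras to get the relative offset.

```bash
python3 - <<'E'
from h import *
from station import cams
from scipy.optimize import least_squares
np.set_printoptions(precision=4,suppress=True)
D={n:dict(np.load(f"pics/{n}.npz")) for n in("scene0","side0","w1")}
for n in("scene","side"):
    im,d=cams.capture(n); c=cams.camera_info(n); D[n+"_now"]=dict(im=im,d=d,**c)
for n,c in D.items():
    g=cv2.cvtColor(c["im"],cv2.COLOR_BGR2GRAY); P=cloud(c,c["d"])
    m=(c["d"]>0)&(np.hypot(P[...,0]-.4475,P[...,1]-.073)<.03)
    t=m&(P[...,2]>.0725)&(P[...,2]<.0795)
    if t.sum()>8: print(n,"collar top",t.sum(),"z",np.median(P[t][:,2]),cv2.minEnclosingCircle(P[t][:,:2].astype(np.float32)))
    # dark blob outline, rectified on plane z=.076 (0.25 mm/px)
    H=np.array([[.00025,0,.4175],[0,.00025,.043],[0,0,.076],[0,0,1]]); M=c["mtx"]@np.c_[c["R"],c["t"].reshape(3)]@np.array([H[0],H[1],[0,0,.076],[0,0,1]])
    w=cv2.warpPerspective(g,np.linalg.inv(M),(240,240),flags=cv2.INTER_CUBIC); cv2.imwrite(f"pics/rect_{n}.png",w)
    b=(w<70).astype(np.uint8); k,l,s,ce=cv2.connectedComponentsWithStats(b); i=1+s[1:,4].argmax()
    cn=max(cv2.findContours((l==i).astype(np.uint8),0,1)[0],key=len)[:,0].astype(float)
    f=least_squares(lambda q:np.hypot(*(cn-q[:2]).T)-q[2],[120,120,84],loss="soft_l1",f_scale=3)
    print(n,"dark circle",f.x[0]*.00025+.4175,f.x[1]*.00025+.043,"r",f.x[2]*.25,s[i])
    # hole: darkest inside
    yy,xx=np.mgrid[:240,:240]; r0=np.hypot(xx-f.x[0],yy-f.x[1])<70
    th=np.percentile(w[r0],12); h=((w<=th)&r0); print("   hole?",xx[h].mean()*.00025+.4175,yy[h].mean()*.00025+.043)
a=[cv2.resize(cv2.imread(f"pics/rect_{n}.png"),(260,260)) for n in D]
cv2.imwrite("pics/rects.png",np.vstack([np.hstack(a[:3]),np.hstack(a[3:]+[a[0]*0])]))
E
```

```text
scene0 collar top 94 z 0.07463566587564723 ((0.4478299021720886, 0.07179728150367737), 0.020887980237603188)
scene0 dark circle 0.44378014101843705 0.07127399942971867 r 27.26911942536701 [    3     0   237   240 27392]
   hole? 0.44563481790258885 0.0712370557261957
side0 collar top 134 z 0.0761856293359799 ((0.44557976722717285, 0.07409700006246567), 0.02146046794950962)
side0 dark circle 0.44427772079423417 0.07158028904409329 r 20.76625698221864 [   24    30   168   169 21749]
   hole? 0.44634071630537225 0.074129712535344
w1 collar top 550 z 0.07633731234482265 ((0.44701334834098816, 0.07286228984594345), 0.0210129301995039)
w1 dark circle 0.447643060553406 0.07219196469327951 r 19.91345943522091 [    0    76   240   121 16407]
   hole? 0.44755293048614264 0.07252351203998182
scene_now collar top 98 z 0.0745412283340619 ((0.44703036546707153, 0.070637047290802), 0.021227188408374786)
scene_now dark circle 0.44257239052542713 0.07099392764433109 r 27.637921734512883 [    0     0   240   240 29292]
   hole? 0.4418877740303541 0.07282765598650927
side_now collar top 134 z 0.07611435818626505 ((0.446096271276474, 0.07330892235040665), 0.02175241895020008)
side_now dark circle 0.44421524581069044 0.0720405051110244 r 21.274427018574936 [   21    30   173   172 22811]
   hole? 0.44425735960144924 0.07547486413043478
```

View pics/rects.png

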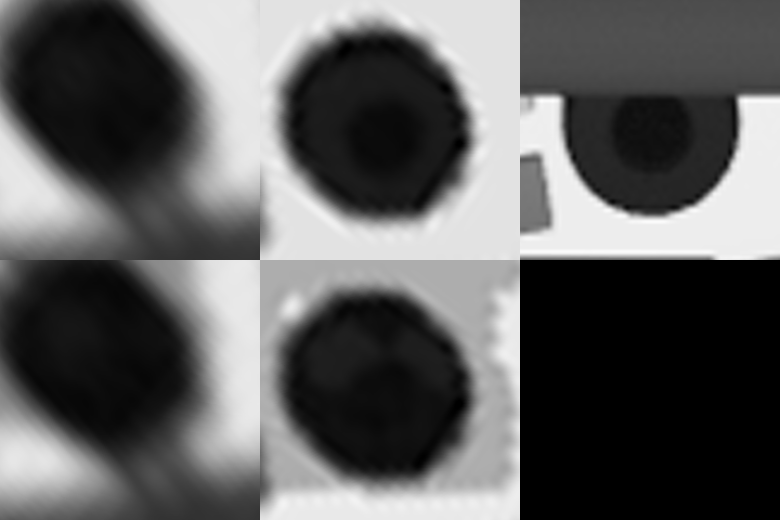

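The rectified wrist view puts the hole at (.4477,.0733), consistent with the knob's 130 mm spacing. The tube sits about 0.9 mm towards -x of the TCP, so the TCP target is (.4486,.0733).

{"name": "play_rows", "arguments": {"commands": "0.033 0.043 -0.4 0 0 0;0 0 -0.8 0 0 0;0 0 -0.6 0 0 0;0 0 -0.2 0 0 0;0 0 0 0 0 0;0 0 0 0 0 0;0 0 0 0 0 0"}}

```text
time_s: 38.7
tcp_pos: [0.4495, 0.074, 0.1521]
ee_rot: [[-1.0, 0.0, 0.002], [0.0, 1.0, 0.001], [-0.002, 0.001, -1.0]]
wrist_force: [0.1, -0.7, 0.8]
gripper_width: 0.179
gripper_force: 30.0
```

{"name": "play_rows", "arguments": {"commands": "0 0 -0.1 0 0 0;0 0 -0.1 0 0 0;0 0 0 0 0 0;0 0 0 0 0 0"}}

```text
time_s: 39.1
tcp_pos: [0.4488, 0.0737, 0.1451]
ee_rot: [[-1.0, 0.0, -0.0], [0.0, 1.0, -0.0], [0.0, -0.0, -1.0]]
wrist_force: [-0.5, 0.8, -0.4]
gripper_width: 0.183
gripper_force: 30.0
```

{"name": "play_rows", "arguments": {"commands": "0 0 -0.1 0 0 0;0 0 -0.1 0 0 0;0 0 0 0 0 0;0 0 0 0 0 0"}}

```text
time_s: 39.5
tcp_pos: [0.4488, 0.0737, 0.139]
ee_rot: [[-1.0, 0.0, -0.0], [0.0, 1.0, -0.0], [0.0, -0.0, -1.0]]
wrist_force: [0.4, 0.2, -0.7]
gripper_width: 0.185
gripper_force: 30.0
```

{"name": "play_rows", "arguments": {"commands": "0 0 -0.1 0 0 0;0 0 -0.1 0 0 0;0 0 0 0 0 0;0 0 0 0 0 0"}}

```text
time_s: 39.9
tcp_pos: [0.4488, 0.0737, 0.133]
ee_rot: [[-1.0, 0.0, -0.0], [0.0, 1.0, -0.0], [0.0, -0.0, -1.0]]
wrist_force: [0.3, -0.5, 0.3]
gripper_width: 0.183
gripper_force: 30.0
```

It is inside the mouth with no contact force. I'll lower it further.

{"name": "play_rows", "arguments": {"commands": "0 0 -0.15 0 0 0;0 0 -0.2 0 0 0;0 0 -0.2 0 0 0;0 0 -0.2 0 0 0;0 0 -0.2 0 0 0;0 0 -0.2 0 0 0;0 0 0 0 0 0;0 0 0 0 0 0"}}

```text
time_s: 40.7
tcp_pos: [0.4488, 0.0737, 0.0985]
ee_rot: [[-1.0, 0.0, -0.0], [0.0, 1.0, -0.0], [0.0, -0.0, -1.0]]
wrist_force: [0.3, 0.1, 0.1]
gripper_width: 0.184
gripper_force: 30.0
```

{"name": "play_rows", "arguments": {"commands": "0 0 -0.1 0 0 0;0 0 -0.1 0 0 0;0 0 -0.06 0 0 0;0 0 0 0 0 0;0 0 0 0 0 0"}}

```text
time_s: 41.2
tcp_pos: [0.4488, 0.0737, 0.0908]
ee_rot: [[-1.0, 0.0, -0.0], [0.0, 1.0, -0.0], [0.0, -0.0, -1.0]]
wrist_force: [0.1, 0.3, -0.1]
gripper_width: 0.185
gripper_force: 30.0
```

{"name": "play_rows", "arguments": {"commands": "0 0 -0.04 0 0 0;0 0 -0.04 0 0 0;0 0 -0.03 0 0 0;0 0 0 0 0 0;0 0 0 0 0 0"}}

```text
time_s: 41.7
tcp_pos: [0.4488, 0.0738, 0.0875]
ee_rot: [[-1.0, 0.0, -0.0], [0.0, 1.0, -0.0], [0.0, -0.0, -1.0]]
wrist_force: [-0.5, 1.0, -0.0]
gripper_width: 0.185
gripper_force: 30.0
```

{"name": "play_rows", "arguments": {"commands": "0 0 -0.025 0 0 0;0 0 -0.025 0 0 0;0 0 0 0 0 0"}}

```text
time_s: 42.0
tcp_pos: [0.4487, 0.0737, 0.0859]
ee_rot: [[-1.0, 0.0, -0.0], [0.0, 1.0, -0.0], [0.0, -0.0, -1.0]]
wrist_force: [0.8, -0.4, -0.7]
gripper_width: 0.181
gripper_force: 30.0
```

{"name": "play_rows", "arguments": {"commands": "0 0 -0.02 0 0 0;0 0 -0.02 0 0 0;0 0 0 0 0 0"}}

```text
time_s: 42.3
tcp_pos: [0.4493, 0.0739, 0.0853]
ee_rot: [[-1.0, -0.0, 0.001], [-0.0, 1.0, 0.0], [-0.001, 0.0, -1.0]]
wrist_force: [-0.3, 0.4, 2.6]
gripper_width: 0.182
gripper_force: 30.0
```

Floor contact came at TCP z 0.0853, exactly the expected seat, with 2.6 N. Release, let it settle, and retreat.

{"name": "play_rows", "arguments": {"commands": "0 0 0 0 0 0;0 0 0 0 0 0;0 0 0 0 0 0;0 0 0 0 0 0;0 0 0 0 0 0;0 0 0 0 0 0", "grip": 44}}

```text
time_s: 42.9
tcp_pos: [0.4488, 0.0737, 0.0848]
ee_rot: [[-1.0, 0.0, -0.0], [0.0, 1.0, -0.0], [0.0, -0.0, -1.0]]
wrist_force: [-0.4, -0.2, -1.2]
gripper_width: 0.499
gripper_force: 0.0
```

{"name": "play_rows", "arguments": {"commands": "0 0 0.3 0 0 0;0 0 0.8 0 0 0;0 0 0.9 0 0 0;0 0 0.9 0 0 0;0 0 0.9 0 0 0;-0.2 -0.4 0.4 0 0 0;-0.2 -0.8 0 0 0 0;-0.2 -0.8 0 0 0 0;0 0 0 0 0 0;0 0 0 0 0 0;0 0 0 0 0 0"}}

```text
time_s: 44.0
tcp_pos: [0.4308, 0.0139, 0.2107]
ee_rot: [[-1.0, 0.0, -0.0], [0.0, 1.0, -0.0], [0.0, -0.0, -1.0]]
wrist_force: [0.7, 0.6, -0.2]
gripper_width: 0.507
gripper_force: 0.0
```

```bash
python3 - <<'E'
from station import r, cams
from h import *
np.set_printoptions(precision=4,suppress=True)
s=r.sense();print(s["time_s"],s["tcp_pos"],s["wrist_force"])
for n in("scene","side","wrist"):
    c=cams.camera_info(n);im,d=cams.capture(n);P=cloud(c,d);hsv=cv2.cvtColor(im,cv2.COLOR_BGR2HSV);cv2.imwrite(f"pics/end_{n}.png",im)
    m=(hsv[...,0]>20)&(hsv[...,0]<33)&(hsv[...,1]>120)&(d>0)&(np.hypot(P[...,0]-.448,P[...,1]-.073)<.03)
    print(n,m.sum(),np.percentile(P[m],[2,50,98],axis=0) if m.any() else "")
E
```

```text
44.0 [0.4308 0.0139 0.2107] [ 0.6638  0.5505 -0.2273]
scene 43 [[0.4389 0.0648 0.1018]
 [0.4436 0.0685 0.11  ]
 [0.454  0.0792 0.114 ]]
side 37 [[0.4369 0.0655 0.1047]
 [0.4429 0.0716 0.1151]
 [0.45   0.0794 0.1179]]
wrist 385 [[0.4386 0.0654 0.0765]
 [0.4449 0.0721 0.1143]
 [0.4553 0.0798 0.1159]]
```

The cap top is at 0.114 m, so the tube is fully seated. Handing in.

```bash
python3 -c "
from station import r
print(r.finish_job())"
```

```text
the job is handed in; nothing more can be done
None
```

I set the lamp selector four clicks clockwise of its anticlockwise stop and stood the yellow-capped tube fully down in the well, then handed the job in at 44 s; the stop is the less certain part, because it took about 7° more turn than specified to reach the peak torque of 0.36 Nm.

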